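# Fit the retaining ring on the heat press pivot post

### The job

Secure the heat press's swing arm on its pivot post: take the ring pliers from the wooden block, pick up the retaining ring from the steel tray by its two lug holes, spread it just enough to pass over the post, slide it down onto the brass sleeve and let it close fully into the groove. Handle the ring only with the pliers, without overstretching it, jamming it on the post or pressing down hard on it, and leave the other things on the bench alone. Then stand the pliers back in their slot in the block, tips down, and let go.

Things in the scene. Friction and masses are not known exactly. Their poses are not given: they have to be found in the camera images.
- pliers: External-ring pliers, steel with two black grips, 140 mm long, 0.2 kg, standing tips down in the wooden block. Origin at the pivot; z along the tool (grips up, tips down), y from grip to grip, x through the thickness; half a turn about z looks the same. Two levers, always symmetric: squeezing the grips spreads the tips. Joint boss 36 mm across in y, underside 8 mm below the pivot.
- grip (a point): Between the grips, 60 mm above the pivot. Grips: flat, 14 mm wide in x, from 25 to 88 mm above the pivot, at rest G = 61 mm over their outsides here. Return spring: 14 N at rest, 19 N at G = 26, 10 N more with the ring spread. The outsides are parallel at G = 47; wider, their tops lean out by up to 0.12 rad. Standing in the slot, they tip if closing fingers drag on them.
- tips (a point): Midpoint of the two tip ends, 51 mm below the pivot. With G across the grips (see grip) the tips are about 20 + 0.825 (47 - G) mm apart, centre to centre along y: 8 mm at rest, 16 at G = 52, 37 at G = 26. Play and give in the holes take 5 to 8 mm more squeeze. Each is a serrated, tapered pin of 2.6 mm diameter standing 3.3 mm out of a flat 8 x 7 mm shoulder, upright at 16 mm.
- slot (a point): Middle of the slot's mouth, on top of the fixed wooden block (60 x 110 x 60 mm; y along the 110 mm). The slot is 16 mm in x, 30 mm in y, 50 mm deep. The pliers stand in it on their joint boss, pivot 8 mm above this point, their y along the block's y.
- ring: Dark spring-steel retaining ring lying in the tray, 3.5 mm thick, 24 g, 47 mm inside, 58 mm outside diameter when free. Origin at its centre on the underside, z up, x towards the gap and its two lugs (which reach 35.5 mm out). Each lug has a 4.4 mm through hole, 30 mm ahead in x and 8 mm to its side in y. Any yaw on the post is good.
- ring_centre (a point): Centre of the ring at half its thickness. To pass the post the spread ring must sit off centre: at 0.24 rad bend, with the post's axis 4.5 mm from here towards the gap (holes then 28 mm from the axis), there is 1 mm to spare all round. Closed in the groove the ring is centred (holes 30 mm from the axis).
- ring_hole_left (a point): Middle of the upper mouth of the lug hole on the ring's +y side.
- ring_hole_right (a point): Middle of the upper mouth of the lug hole on the ring's -y side.
- ring_left (a joint): Outward bend of the ring's +y side, rad; 0 when free. The sides spring about points 13 mm behind the centre and 23 mm to each side. Holes are 16 mm apart at 0, 30 at 0.16, 37 at 0.24, 43 at 0.30 (32 mm ahead of the centre once spread). Each lug pulls back with 3 N at first, 11 N at 0.24. The 50 mm post passes only above 0.16; the ring is ruined above 0.38.
- ring_right (a joint): The same for the ring's -y side.
- post: Swing-arm pivot of a heat press on a white base (140 x 140 x 12 mm), fixed: an upright steel post, 50 mm in diameter, carrying the white swing arm (hub 80 mm across, top at 57 mm) and a brass spacer sleeve (57 mm across, top at 68 mm). Origin at the middle of the base's underside, z up along the post.
- sleeve: Brass spacer sleeve round the post on top of the arm's hub, fixed, 57 mm across, 10 mm high; origin at the middle of its underside, top level with the groove's lower side. The ring is laid on its top face before it closes.
- groove (a point): Point on the post's axis at the lower side of the groove, level with the sleeve's top. The groove is 5 mm high and 46.6 mm in diameter. The seated ring lies on the sleeve, its underside at this height, so its lower face can be brought down onto the sleeve by feel before it is let close.
- post_end (a point): Middle of the post's upper end, 13.5 mm above the groove point. The end has a 3 mm chamfer (44 to 50 mm diameter); between chamfer and groove the post is 50 mm for 5.5 mm.
- tray: Shallow steel parts tray, 150 x 170 x 18 mm with a 3 mm floor, fixed; origin under its middle.
- tin: Bystander: aluminium tin, 66 mm across, 75 mm high; origin at its underside.
- carton: Bystander: cardboard carton, 70 x 100 x 45 mm; origin at its underside.
- tape: Bystander: roll of paper tape lying flat, 90 mm across, 24 mm high; origin at its underside.

How it is judged (in metres and radians):
On the way, in this order (a step that is already met when the one before it is completed fails the run):
1. the ring hangs on the pliers, lifted clear of the tray (z of ring_centre in the frame of tray above 0.04 m and contact force between ring and pliers above 0.5 N), for 0.2 s.
2. the ring has closed into the groove of the post (horizontal distance between ring_centre and groove below 0.0025 m and z of ring_centre in the frame of groove between 0.0003 and 0.0042 m and angle between the z axis of ring and the z axis of post, either way round below 0.06 rad and value of joint each of ring_left, ring_right below 0.06 rad), for 0.2 s.
At the end, for the whole second after the job is handed in: Ring in the groove: centre within 2.5 mm of the post axis, mid-thickness 0.3 to 4.2 mm above the sleeve, flat to 0.06 rad, both arcs below 0.06 rad. Pliers upright (0.2 rad) in the slot, pivot 3 to 13 mm above its mouth and within 10 mm of its middle. All at rest (all of step 2 and horizontal distance between pliers and slot below 0.01 m and z of pliers in the frame of slot between 0.003 and 0.013 m and angle between pliers's own z axis and vertical below 0.2 rad and linear speed of each of pliers, ring below 0.02 m/s); the robot touches nothing.
It fails at once if the ring is overstretched: a side arc opened by more than 0.38 rad (value of joint any of ring_left, ring_right above 0.38 rad).
It fails at once if the gripper's fingers touch the ring (contact force between the fingers and ring above 0.5 N).
It fails at once if a bystander (tin, carton, tape roll) is moved by more than 20 mm (distance of any of tin, carton, tape from where it was at the start of the episode above 0.02 m).
It fails at once if the ring is pressed down on the tray or on the sleeve with more than 35 N (contact force between ring and tray above 35 N or contact force between ring and sleeve above 35 N).
It fails at once if the ring is jammed on the post, all contact forces together more than 70 N (contact force between ring and post above 70 N).
It also fails if it takes over 72 s, if anything falls off the work surface, if the arm or the gripper's body presses on something with over 40 N, if the wrist force passes 120 N, or if a joint passes its speed limit or range.

### The arm

A 6-joint arm with a two-finger parallel gripper is mounted at the origin on the work surface. World frame = base frame: x ahead of the robot, y to its left, z up, the work surface at z = 0. Lengths are in m, angles in degrees, forces in N, time in s.
With the tool pointing down it reaches from about 0.325 to 0.775 m from the base axis. Payload 5.5 kg.
Tool frame: the origin (TCP) lies midway between the tips of the shut fingers; the grasp point (between the pads) lies ctrl.tcp_to_grasp behind it (ctrl.tcp_to_grasp is the distance from the TCP to the grasp point, in m); z points along the fingers, y is the line along which they close (so a half turn about z gives the same grasp; the last joint's range is limited). The gripper opens to 85 mm and grips with 20 to 120 N. Pads are 22 mm wide; open, the fingers measure 114 mm over their backs; the gripper's body (76 mm by 85 mm) begins 54 mm behind the grasp point. The pads swing forward as they close: fully open they stand 13 mm farther back than shut.
Start: joints at [-70.915, 5.22, 70.514, -0, 104.267, -3.249], TCP at [0.228, -0.555, 0.231] pointing down, gripper open.
Joint ranges: [-164.24, 164.24], [-49.07, 125.15], [9.68, 141.18], [-86.29, 266.29], [3.28, 154.24], [-151.56, 151.56]. Speed limits (degrees/s): [147.25, 147.25, 172.46, 180, 180, 180].

### API

Orientations are given as a 3x3 rotation matrix whose columns are the frame's x, y, z axes.
In Python, from bench import status, eyes, workorder, ctrl gives the robot as it stands.
- The arm moves only by the tool drive_tool, never from a script. Its argument "increments" is a list that holds one entry, the list of rows, each a list of 4 numbers: the shift along the tool's x, y, z in cm, then the turn about the tool's z in rad. In form: [[[tx, ty, tz, turn], ...]]. A call has 1 to 12 rows; each row shifts and turns the commanded pose from where the row before left it, along the tool's axes as they then stand; what a row does not reach is not made up. A row lasts 1/12 s, in which the tool goes at most 41.7 mm and 7.16 degrees, less where a joint would pass 70% of its speed; a pose out of reach is approached as far as the arm can. A call is refused whole if a number of a shift passes 4.17 or a number of a turn 0.125, either way. A call with a gripper value outside its range is refused whole. "claw" is the closure, from -1 (fully open) to 1 (shut), set as the call begins (left out, the last holds). The fingers move at their own pace and stop on an object; the grip force is fixed at half the most. Time passes only in rows, so rows that do not move let the fingers close. It gives the time, the measured TCP pose, the force, the opening and the grip force at its end, in the units of the state.
- status.observe(): the state, without advancing time (a new reading comes with each control period).
- eyes.get_image(name): name is "scene" or "top"; returns a dict with "pixels" (400x640x3 uint8, blue, green, red), "z_map" (400x640 float32, m along the optical axis (not along the pixel's ray), 0 where there is no reading), "K" (3x3 intrinsics, pixels), "T" (4x4, takes a point from camera to world coordinates). Camera axes: x right, y down, z forward; pixel columns grow to the right and rows downward; lengths in m; the calibration is good to about 2 mm. A picture is of the moment at which its call begins.
- workorder.job_done(): hands the job in; it is judged then, once.
Trained networks look in the newest picture that a camera, given by its name, has taken for a name from the list of things; names that differ only in an ending like _2 or _b are one class to them, and where a whole thing is asked for, a point or a joint stands for the part that bears it (a point fixed in the world has none). Each returns a list of dicts, best first, with "conf" (0 to 1); they miss things now and then, are a little off and sometimes report something else, mostly with a low value. They report only what shows in the picture. A call takes as long as a camera call.
- eyes.find_in(camera, name): "extent" ([centre column, centre row, width, height] in pixels, round what is visible of it).
- eyes.outline_of(camera, name): "mask" (400x640 bool, what is visible of it) and "extent" ([centre column, centre row, width, height] in pixels, round what is visible of it).
- eyes.landmark_of(camera, name): "position" ([row, column] in pixels: a listed point, or the origin of a listed thing).
The state is a dict: "t": time; "joint_pos": joint angles; "joint_vel": joint speeds; "effort": joint torques, N m; "eef_pos": TCP position; "tcp_rot": TCP orientation; "ft_force": force on the tool from outside, world axes, zero at the start; "torque": the same for the moment, N m; "gripper_width": opening from 0.0 (shut) to 1.0 (fully open); "finger_force": force on a finger pad.
Only numpy, scipy, OpenCV 4.12 (cv2) and the standard library are available. Lean on these libraries where they do the work, as an engineer would, in place of code of your own. Each camera call takes 0.05 s, during which the arm holds its last target. There are 200 camera calls.

## Working session

There is one attempt and no reset: what is moved stays moved. The work goes in short steps, Python scripts to look and compute and a tool call to move; the robot and the scene stay as the last step left them, time stands still between calls to the robot, and variables do not carry over. Pictures are saved under pics/ and viewed, at most 12 in all, crops included, and the job is handed in when it is done.

Besides the shell and the picture viewer there is one more tool, called as a command line: name --argument value ..., lists and objects as JSON in quotes. drive_tool: Moves the arm, as the interface text tells. Its arguments: {"type":"object","properties":{"increments":{"type":"array"},"claw":{"type":"number"}},"required":["increments"]}

```bash
mkdir -p pics; cat > h.py <<'E'
import numpy as np, cv2
from bench import status, eyes, workorder, ctrl
def ray(im,r,c,z):
    """point at world height z seen at pixel row r, col c"""
    K,T=im["K"],np.array(im["T"]); d=T[:3,:3]@np.linalg.solve(K,[c,r,1.]); o=T[:3,3]
    return o+d*(z-o[2])/d[2]
def cloud(im):
    Z=im["z_map"]; K=np.array(im["K"]);T=np.array(im["T"]); v,u=np.mgrid[:400,:640]
    P=np.stack([(u-K[0,2])/K[0,0]*Z,(v-K[1,2])/K[1,1]*Z,Z],-1)
    return P@T[:3,:3].T+T[:3,3]
E
python3 - <<'E'
from h import *
np.set_printoptions(precision=4,suppress=True)
print(ctrl.tcp_to_grasp, status.observe())
for cam in ("scene","top"):
    im=eyes.get_image(cam); cv2.imwrite(f"pics/{cam}0.png",im["pixels"]); np.savez(f"{cam}0.npz",**im)
    print(cam,im["T"],im["K"])
    P=cloud(im)
    for n in ("pliers","grip","slot","ring_centre","ring_hole_left","ring_hole_right","groove","post_end","tray","tin","carton","tape","post"):
        for d in eyes.landmark_of(cam,n)[:2]:
            r,c=d["position"]; ri,ci=int(np.clip(r,0,399)),int(np.clip(c,0,639))
            print(n,round(d["conf"],2),np.round([r,c],1),P[ri,ci])
E
```

```text
0.0187 {'t': 0.0, 'joint_pos': array([-70.9119,   5.2625,  70.5826,  -0.002 , 104.2668,  -3.2492]), 'joint_vel': array([-0.0694, -0.0324, -0.0265, -0.0466,  0.0992,  0.0783]), 'effort': array([ -0.0006, -45.8733, -41.8021,  -0.0001,   0.0117,   0.    ]), 'eef_pos': array([ 0.2279, -0.5547,  0.2302]), 'tcp_rot': array([[ 0.925 ,  0.3801, -0.0007],
       [ 0.3801, -0.925 ,  0.0018],
       [ 0.0001, -0.0019, -1.    ]]), 'ft_force': array([-0.1094, -1.2126,  0.4207]), 'torque': array([ 0.0044, -0.0074,  0.0578]), 'finger_force': 0.0, 'gripper_width': 0.9968400395873896}
scene [[-0.7899  0.4631 -0.4019  0.9695]
 [ 0.6132  0.5984 -0.5157  0.5531]
 [ 0.0017 -0.6539 -0.7566  0.928 ]
 [ 0.      0.      0.      1.    ]] [[502.7869   0.     315.4075]
 [  0.     502.7869 203.6829]
 [  0.       0.       1.    ]]
pliers 0.88 [137.1 271. ] [ 0.4735 -0.2651  0.0836]
grip 0.69 [121.5 269. ] [ 0.4561 -0.2969  0.1053]
slot 0.97 [138.7 273.7] [ 0.4779 -0.2488  0.0942]
ring_centre 0.44 [214.5 311.4] [ 0.5076 -0.0566  0.0054]
ring_hole_left 0.59 [217.  311.3] [ 0.5134 -0.049   0.0057]
ring_hole_left 0.2
[... 912 characters left out ...]
4679 -0.3039  0.0618]
slot 0.91 [245.7 470.2] [ 0.4652 -0.2691  0.0891]
slot 0.6 [245.9 471.2] [ 0.4651 -0.272   0.0862]
ring_centre 0.66 [233.6 354.6] [ 0.4931 -0.0614  0.0041]
ring_hole_left 0.62 [216.1 347.7] [ 0.5282 -0.0481  0.0021]
ring_hole_right 0.47 [222.9 357.5] [ 0.5153 -0.0678  0.0079]
groove 0.89 [218.6 183.1] [0.5269 0.2629 0.0808]
groove 0.49 [232.9 355. ] [ 0.495  -0.0634  0.0052]
post_end 0.61 [219.3 179.5] [0.5252 0.2701 0.0815]
tray 0.84 [230.4 335.7] [ 0.5    -0.0227  0.0037]
tin 0.86 [302.4 265.7] [0.3686 0.1128 0.0756]
carton 0.73 [289.9 401.1] [ 0.3824 -0.1465  0.0425]
carton 0.53 [242.6 458.4] [ 0.4709 -0.2562  0.0605]
tape 0.58 [120.7 337.2] [ 0.7303 -0.0325  0.0004]
```

```bash
python3 - <<'E'
from h import *
a=np.load("top0.npz")["pixels"]; b=np.load("scene0.npz")["pixels"]
def crop(p,r0,r1,c0,c1,w=400,h=300): return cv2.resize(p[r0:r1,c0:c1],(w,h),interpolation=cv2.INTER_CUBIC)
m=np.vstack([np.hstack([crop(a,195,270,305,405),crop(a,200,290,420,540)]),np.hstack([crop(b,185,245,270,350),crop(b,80,200,200,360)])])
cv2.imwrite("pics/m0.png",m)
E
```

```text
(no output)
```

View pics/top0.png

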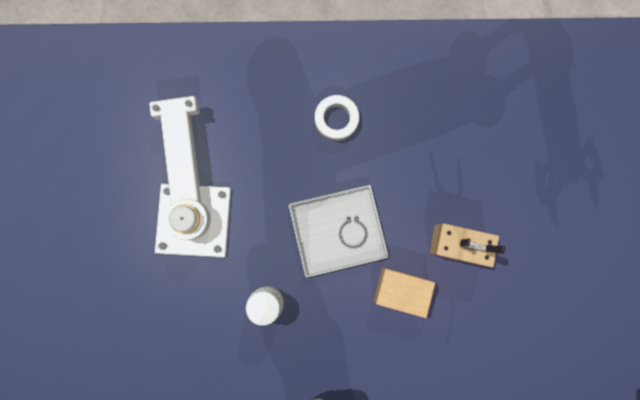

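View pics/m0.png

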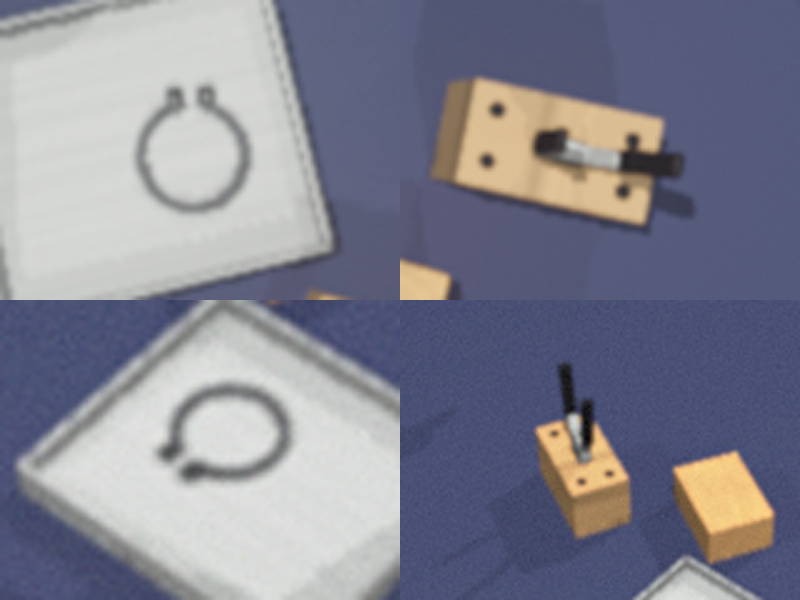

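```bash
python3 - <<'E'
from h import *
from scipy.optimize import least_squares
np.set_printoptions(precision=4,suppress=True)
for cam in ("top","scene"):
    im=dict(np.load(cam+"0.npz")); P=cloud(im); px=im["pixels"].astype(float); g=px.mean(-1)
    X,Y,Z=P[...,0],P[...,1],P[...,2]
    print(cam,"table z",np.median(Z[(abs(X-.6)<.03)&(abs(Y+.2)<.05)]), "tray",np.median(Z[(abs(X-.5)<.02)&(abs(Y+.02)<.02)]))
    # colour-based block top: wood pixels projected at z=.06
    v,u=np.mgrid[:400,:640]
    def proj(z):
        d=np.stack([u,v,np.ones_like(u)],-1).astype(float)@np.linalg.inv(im["K"]).T@im["T"][:3,:3].T; o=im["T"][:3,3]
        return o+d*((z-o[2])/d[...,2])[...,None]
    m=(abs(X-.465)<.08)&(abs(Y+.265)<.09)&(abs(Z-.06)<.006)
    q=P[m][:,:2]; print("block z",np.median(P[m][:,2]),m.sum())
    r=cv2.minAreaRect((q*1000).astype(np.float32)); print(r)
    # post end
    m=(abs(X-.525)<.06)&(abs(Y-.265)<.06)&(Z>.077); q=P[m]; print("post",m.sum(),np.median(q[:,2]),q[:,:2].mean(0),cv2.minEnclosingCircle((q[:,:2]*1000).astype(np.float32)))
    m=(abs(X-.525)<.06)&(abs(Y-.265)<.06)&(abs(Z-.068)<.004); print("sleeve",m.sum(),np.median(P[m][:,2]))
    # ring: darkness fit at mid height z=.005
    Q=proj(.005); m=(abs(Q[...,0]-.5)<.05)&(abs(Q[...,1]+.058)<.045)
    w=np.clip(np.median(g[m])-15-g,0,None)*m; 
    q=Q[...,:2][w>0]; ww=w[w>0]
    f=lambda p:(np.abs(np.hypot(*(q-p[:2]).T)-p[2]))*np.sqrt(ww)*1e3
    s=least_squares(f,[.495,-.061,.026],loss="soft_l1"); c=s.x; print("ring",c)
    d=np.hypot(*(q-c[:2]).T); l=(d>.0305)&(d<.040); 
    lc=(q[l]*ww[l][:,None]).sum(0)/ww[l].sum(); print("lugs centroid",lc,"yaw",np.degrees(np.arctan2(*(lc-c[:2])[::-1])),np.hypot(*(lc-c[:2])),l.sum())
    ax=(lc-c[:2])/np.hypot(*(lc-c[:2])); n=np.array([-ax[1],ax[0]]); t=(q[l]-c[:2])@n
    for s_ in (t>0,t<0):
        print(" lug",(q[l][s_]*ww[l][s_][:,None]).sum(0)/ww[l][s_].sum())
E
```

```text
top table z 0.0002588741122266369 tray 0.0034580410008409612
block z 0.06030417198128846 1520
((464.58380126953125, -273.20648193359375), (111.24030303955078, 60.20070266723633), 76.02108001708984)
post 557 0.08131282785566374 [0.526  0.2653] ((526.4630737304688, 265.9696044921875), 25.450485229492188)
sleeve 145 0.06780810442709773
ring [ 0.4932 -0.0588  0.0271]
lugs centroid [ 0.5144 -0.06  ] yaw -3.3066823503447456 0.021290019785443547 68
 lug [ 0.5178 -0.0498]
 lug [ 0.5117 -0.0682]
scene table z 0.0004128996640126448 tray 0.0036908073463722824
block z 0.06007981202351442 595
((466.0152587890625, -273.74481201171875), (115.23470306396484, 60.981658935546875), 76.16002655029297)
post 471 0.081700550814372 [0.5282 0.2671] ((526.2564697265625, 265.88836669921875), 25.781208038330078)
sleeve 153 0.06861466941459748
ring [ 0.4942 -0.058   0.0274]
lugs centroid [ 0.5048 -0.0573] yaw 3.643687905723302 0.01061992527582207 80
 lug [ 0.5073 -0.0453]
 lug [ 0.5022 -0.0701]
```

drive_tool --increments '[[[0, 0, 0, 0.106], [0, 0, 0, 0.106], [0, 0, 0, 0.106], [0, 0, 0, 0.106], [0, 0, 0, 0.105], [0, 0, 0, 0.105], [0, 0, 0, 0]]]' --claw -1

```text
t: 1.98
eef_pos: [0.228, -0.555, 0.2313]
tcp_rot: [[0.969, -0.245, -0.0], [-0.245, -0.969, 0.0], [-0.0, -0.0, -1.0]]
ft_force: [0.6, 0.4, -0.3]
gripper_width: 1.002
finger_force: 0.0
```

drive_tool --increments '[[[1.35, -2.75, 0, 0], [1.35, -2.75, 0, 0], [1.35, -2.75, 0, 0], [1.35, -2.75, 0, 0], [1.35, -2.75, 0, 0], [1.35, -2.75, 0, 0], [1.35, -2.75, 0, 0], [1.35, -2.75, 0, 0], [1.35, -2.75, 0, 0], [1.35, -2.75, 0, 0], [1.35, -2.75, 0, 0], [1.3, -2.81, 0, 0]]]'

```text
t: 2.98
eef_pos: [0.4654, -0.272, 0.2314]
tcp_rot: [[0.971, -0.238, 0.0], [-0.238, -0.971, -0.0], [0.0, 0.0, -1.0]]
ft_force: [1.1, -0.6, 0.2]
gripper_width: 1.0
finger_force: 0.0
```

```bash
python3 - <<'E'
from h import *
np.set_printoptions(precision=4,suppress=True)
s=status.observe();print(s["t"],s["eef_pos"],s["tcp_rot"],s["joint_pos"])
# ring template fit: project model points into first pictures
from scipy.ndimage import map_coordinates, gaussian_filter
from scipy.optimize import minimize
a=np.radians(np.linspace(20,340,200)); pts=[np.c_[r*np.cos(a),r*np.sin(a)] for r in np.linspace(.0238,.0288,6)]
gx,gy=np.meshgrid(np.linspace(.0265,.0355,8),np.linspace(.0045,.0115,7)); l=np.c_[gx.ravel(),gy.ravel()]
l=l[np.hypot(l[:,0]-.03,l[:,1]-.008)>.0022]
M=np.vstack(pts+[l,l*[1,-1]])
def render(im,p):
    c,s=np.cos(p[2]),np.sin(p[2]); K,T=im["K"],im["T"]; out=np.zeros((400*4,640*4),np.float32)
    A=np.zeros((400,640))
    for z in (.0035,.0065):
        W=np.c_[M@np.array([[c,s],[-s,c]])+p[:2],np.full(len(M),z)]
        C=(W-T[:3,3])@T[:3,:3]; uv=C@K.T; uv=uv[:,:2]/uv[:,2:]
        u0=np.floor(uv).astype(int); f=uv-u0
        for i in (0,1):
            for j in (0,1):
                np.add.at(A,(u0[:,1]+j,u0[:,0]+i),(f[:,0] if i else 1-f[:,0])*(f[:,1] if j else 1-f[:,1]))
    return np.minimum(gaussian_filter(A,.6),None) if False else gaussian_filter(A,.6)
for cam,box in (("top",(212,252,330,376)),("scene",(196,228,294,328))):
    im=dict(np.load(cam+"0.npz")); g=im["pixels"].astype(float).mean(-1); sl=np.s_[box[0]:box[1],box[2]:box[3]]
    d=np.clip(np.median(g[sl])-g[sl],0,None); d=d-d.mean()
    def cost(p):
        A=render(im,p*[1e-3,1e-3,1e-2])[sl]; A=np.minimum(A,np.percentile(A,97)); A=A-A.mean(); return -(A*d).sum()/np.sqrt((A**2).sum()*(d**2).sum())
    best=min((minimize(cost,[493.5,-58.5,y],method="Nelder-Mead",options=dict(initial_simplex=np.array([[493.5,-58.5,y],[495.5,-58.5,y],[493.5,-56.5,y],[493.5,-58.5,y+8]]))) for y in (-15,-5,5,15)),key=lambda r:r.fun)
    print(cam,best.x,best.fun)
E
```

```text
2.9833 [ 0.4654 -0.272   0.2314] [[ 0.9712 -0.2383  0.0004]
 [-0.2383 -0.9712 -0.0003]
 [ 0.0004  0.0002 -1.    ]] [-33.9166  -4.2035  79.9745  -0.0038 104.2019  69.8673]
top [491.9828 -58.8287   1.7523] -0.9250660595219198
scene [492.8125 -57.777    0.6431] -0.8236940734156415
```

```bash
python3 - <<'E'
from h import *
np.set_printoptions(precision=4,suppress=True)
R=np.array([[np.cos(np.radians(-14)),-np.sin(np.radians(-14))],[np.sin(np.radians(-14)),np.cos(np.radians(-14))]])
for cam in ("top","scene"):
    im=dict(np.load(cam+"0.npz")); P=cloud(im)
    m=(abs(P[...,0]-.465)<.08)&(abs(P[...,1]+.273)<.08)&(P[...,2]>.066)&(P[...,2]<.17)
    q=P[m]; l=(q[:,:2]-[.4648,-.2733])@R
    for a,b in ((.066,.085),(.085,.1),(.1,.12),(.12,.14),(.14,.17)):
        for sg in (1,-1):
            k=(q[:,2]>a)&(q[:,2]<b)&(l[:,1]*sg>0)
            if k.sum(): print(cam,a,sg,k.sum(),"x",np.percentile(l[k,0],[5,50,95])*1e3,"y",np.percentile(l[k,1],[5,50,95])*1e3)
    print(q[:,2].max())
E
```

```text
top 0.066 1 8 x [-6.8004 -5.6951 -3.9692] y [2.5853 5.8533 7.4154]
top 0.066 -1 25 x [-6.8875 -1.4549  5.5995] y [-13.009   -8.5217  -0.5075]
top 0.085 1 23 x [-5.3869 -1.7188  4.0804] y [ 0.165   4.2966 26.0121]
top 0.085 -1 68 x [-5.3035 -0.5284  4.5353] y [-22.0227 -16.3268  -1.795 ]
top 0.1 1 19 x [-6.9242 -2.0185  5.3561] y [26.1241 27.9397 28.9005]
top 0.1 -1 45 x [-6.6205 -0.9483  6.1318] y [-24.9703 -23.0664 -21.2551]
top 0.12 1 20 x [-7.1072 -1.5016  4.5694] y [27.6312 30.4141 31.576 ]
top 0.12 -1 46 x [-6.7411 -0.7537  4.8022] y [-28.3076 -25.1857 -23.7437]
top 0.14 1 35 x [-5.8529 -0.8094  4.7768] y [27.577  31.2172 33.2022]
top 0.14 -1 52 x [-6.12   -0.0216  5.6393] y [-32.2299 -28.2793 -26.6966]
0.15558181739098487
scene 0.066 1 33 x [-2.4464  4.915   7.5925] y [ 2.4793 14.6593 20.7822]
scene 0.066 -1 17 x [-0.1225  5.9885  8.0176] y [-18.6081  -8.6095  -1.7513]
scene 0.085 1 18 x [-2.1648  3.8651  7.5804] y [ 1.0115 25.4764 27.6297]
scene 0.085 -1 35 x [-4.1391  1.6468  6.4741] y [-25.2893 -17.3461  -3.4096]
scene 0.1 1 36 x [-4.9011  1.6661  7.7623] y [25.0925 27.4763 30.5014]
scene 0.1 -1 40 x [-5.3797  1.9999  7.9653] y [-27.2025 -23.2946 -19.0798]
scene 0.12 1 30 x [-4.8374  1.5013  7.7467] y [27.8086 29.6737 32.57  ]
scene 0.12 -1 38 x [-3.8188  2.3307  7.9205] y [-29.524  -26.1175 -22.6523]
scene 0.14 1 32 x [-5.4367  0.7102  7.6098] y [27.4358 31.0469 34.5765]
scene 0.14 -1 29 x [-4.4161  1.9451  7.7166] y [-31.7349 -28.2448 -24.3748]
0.1544866448435135
```

drive_tool --increments '[[[0, 0, 2, 0], [0, 0, 2, 0], [0, 0, 2, 0], [0, 0, 2, 0], [0, 0, 2, 0], [0, 0, 2.1, 0], [0, 0, 0, 0], [0, 0, 0, 0]]]'

```text
t: 3.65
eef_pos: [0.464, -0.2728, 0.1093]
tcp_rot: [[0.971, -0.24, -0.002], [-0.24, -0.971, 0.002], [-0.003, -0.001, -1.0]]
ft_force: [0.9, 0.1, 1.3]
gripper_width: 0.999
finger_force: 0.0
```

```bash
python3 - <<'E'
from h import *
im=eyes.get_image("scene"); im2=eyes.get_image("top")
p=cv2.resize(im["pixels"][60:200,190:370],(480,373),interpolation=cv2.INTER_CUBIC)
q=cv2.resize(im2["pixels"][180:300,420:540],(320,373),interpolation=cv2.INTER_CUBIC)
cv2.imwrite("pics/g1.png",np.hstack([p,q])); print(status.observe()["eef_pos"])
E
```

```text
[ 0.46519871 -0.27365243  0.11200134]
```

View pics/g1.png

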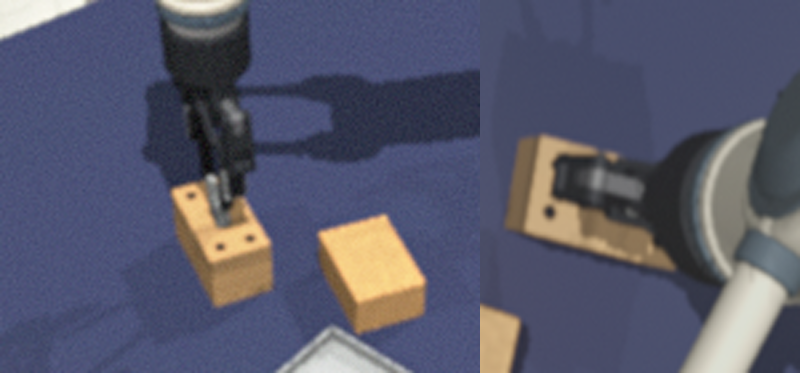

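drive_tool --increments '[[[0, 0, 0, 0], [0, 0, 0, 0], [0, 0, 0, 0], [0, 0, 0, 0]]]' --claw -0.5

```text
t: 4.08
eef_pos: [0.4658, -0.2741, 0.1133]
tcp_rot: [[0.97, -0.241, 0.004], [-0.241, -0.97, -0.003], [0.005, 0.002, -1.0]]
ft_force: [-1.0, -0.1, 5.4]
gripper_width: 0.753
finger_force: 11.6
```

drive_tool --increments '[[[0, 0, 0, 0], [0, 0, -0.05, 0], [0, 0, 0, 0]]]' --claw -0.42

```text
t: 4.33
eef_pos: [0.466, -0.2743, 0.1145]
tcp_rot: [[0.97, -0.242, 0.005], [-0.241, -0.97, -0.004], [0.006, 0.002, -1.0]]
ft_force: [-0.8, -0.7, 7.8]
gripper_width: 0.71
finger_force: 12.0
```

drive_tool --increments '[[[0, 0, -0.05, 0], [0, 0, -0.05, 0], [0, 0, 0, 0]]]' --claw -0.36

```text
t: 4.58
eef_pos: [0.466, -0.2744, 0.1154]
tcp_rot: [[0.97, -0.242, 0.005], [-0.242, -0.97, -0.004], [0.006, 0.002, -1.0]]
ft_force: [0.6, -0.3, 6.9]
gripper_width: 0.683
finger_force: 12.1
```

drive_tool --increments '[[[0, 0, -0.05, 0], [0, 0, -0.05, 0], [0, 0, -0.1, 0], [0, 0, 0, 0]]]' --claw -0.28

```text
t: 4.92
eef_pos: [0.4656, -0.2744, 0.1165]
tcp_rot: [[0.97, -0.242, 0.004], [-0.242, -0.97, -0.003], [0.004, 0.002, -1.0]]
ft_force: [-0.5, -1.9, 7.4]
gripper_width: 0.642
finger_force: 12.2
```

drive_tool --increments '[[[0, 0, -0.3, 0], [0, 0, -0.6, 0], [0, 0, -1, 0], [0, 0, -1, 0], [0, 0, -1, 0], [0, 0, -1.5, 0], [0, 0, -1.5, 0], [0, 0, -1.5, 0], [0, 0, -1.5, 0], [0, 0, -1, 0], [0, 0, 0, 0], [0, 0, 0, 0]]]'

```text
t: 5.92
eef_pos: [0.4649, -0.2734, 0.2235]
tcp_rot: [[0.97, -0.242, 0.001], [-0.242, -0.97, -0.001], [0.001, 0.0, -1.0]]
ft_force: [-0.7, -0.1, -1.4]
gripper_width: 0.643
finger_force: 10.6
```

```bash
python3 - <<'E'
from h import *
im=eyes.get_image("scene"); im2=eyes.get_image("top")
p=cv2.resize(im["pixels"][20:200,190:370],(400,400),interpolation=cv2.INTER_CUBIC)
q=cv2.resize(im2["pixels"][160:320,400:560],(400,400),interpolation=cv2.INTER_CUBIC)
cv2.imwrite("pics/g2.png",np.hstack([p,q])); s=status.observe(); print(s["eef_pos"],s["ft_force"],s["gripper_width"])
for cam in("scene","top"):
  for n in("pliers","tips","grip"): print(cam,n,[(round(d["conf"],2),np.round(d["position"],1)) for d in eyes.landmark_of(cam,n)[:1]])
E
```

```text
[ 0.46439795 -0.27308645  0.22166001] [-0.02070733 -0.65677613 -2.0752658 ] 0.6491594786150062
scene pliers [(0.83, array([101.8, 268. ]))]
scene tips [(0.67, array([120.5, 268.1]))]
scene grip [(0.73, array([ 81.4, 271.2]))]
top pliers [(0.45, array([246.5, 490.8]))]
top tips [(0.43, array([243.5, 479. ]))]
top grip [(0.72, array([247.7, 489.7]))]
```

View pics/g2.png

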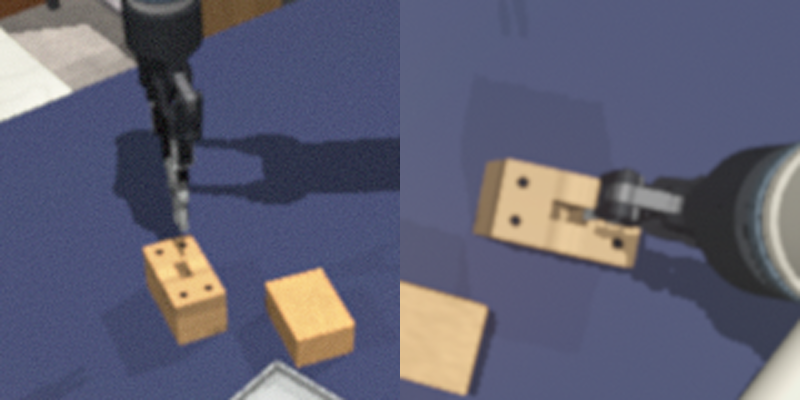

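drive_tool --increments '[[[0, 0, 0, -0.085], [0, 0, 0, -0.085], [0, 0, 0, -0.085], [0.75, -2.68, 0, 0], [0.75, -2.68, 0, 0], [0.75, -2.68, 0, 0], [0.75, -2.68, 0, 0], [0.75, -2.68, 0, 0], [0.75, -2.68, 0, 0], [0.75, -2.68, 0, 0], [0.75, -2.7, 0, 0], [0, 0, 0, 0]]]' --claw -0.22

```text
t: 7.32
eef_pos: [0.5231, -0.0536, 0.2226]
tcp_rot: [[1.0, 0.016, 0.0], [0.016, -1.0, 0.003], [0.0, -0.003, -1.0]]
ft_force: [0.1, -0.0, -1.5]
gripper_width: 0.612
finger_force: 10.8
```

drive_tool --increments '[[[0, 0, 1.5, 0], [0, 0, 1.5, 0], [0, 0, 1.5, 0], [0, 0, 1.5, 0], [0, 0, 1.5, 0], [0, 0, 1, 0], [0, 0, 0, 0], [0, 0, 0, 0], [0, 0, 0, 0]]]'

```text
t: 8.07
eef_pos: [0.5227, -0.0582, 0.1389]
tcp_rot: [[1.0, 0.011, 0.001], [0.011, -1.0, -0.0], [0.001, 0.0, -1.0]]
ft_force: [0.5, 0.1, -1.8]
gripper_width: 0.613
finger_force: 10.8
```

```bash
python3 - <<'E'
from h import *
np.set_printoptions(precision=4,suppress=True)
im=eyes.get_image("scene"); im2=eyes.get_image("top"); np.savez("scene1.npz",**im); np.savez("top1.npz",**im2)
p=cv2.resize(im["pixels"][150:240,260:350],(400,400),interpolation=cv2.INTER_CUBIC)
q=cv2.resize(im2["pixels"][180:260,310:390],(400,400),interpolation=cv2.INTER_CUBIC)
cv2.imwrite("pics/g3.png",np.hstack([p,q])); s=status.observe(); print(s["eef_pos"],s["tcp_rot"][:,1],s["ft_force"],s["gripper_width"]*85)
for cam,I in(("scene",im),("top",im2)):
  P=cloud(I)
  for n in("pliers","tips","ring_hole_left","ring_hole_right","ring_centre"):
    for d in eyes.landmark_of(cam,n)[:1]:
      r,c=d["position"]; print(cam,n,round(d["conf"],2),np.round([r,c],1),P[int(r),int(c)])
E
```

```text
[ 0.5229 -0.0582  0.1392] [ 0.0108 -0.9999  0.0004] [ 0.3925  0.1271 -1.1938] 52.50856152153743
scene pliers 0.89 [191.3 304.2] [ 0.5281 -0.0546  0.1024]
scene tips 0.81 [207.4 303.8] [ 0.5093 -0.0861  0.005 ]
scene ring_hole_left 0.39 [217.5 311. ] [ 0.5149 -0.047   0.0089]
scene ring_hole_right 0.49 [170.1 328.5] [ 0.4105 -0.1143  0.0479]
scene ring_centre 0.71 [218.6 307.3] [ 0.5246 -0.0499  0.0096]
top ring_centre 0.47 [235.3 353.2] [ 0.4891 -0.0595  0.0001]
```

View pics/g3.png

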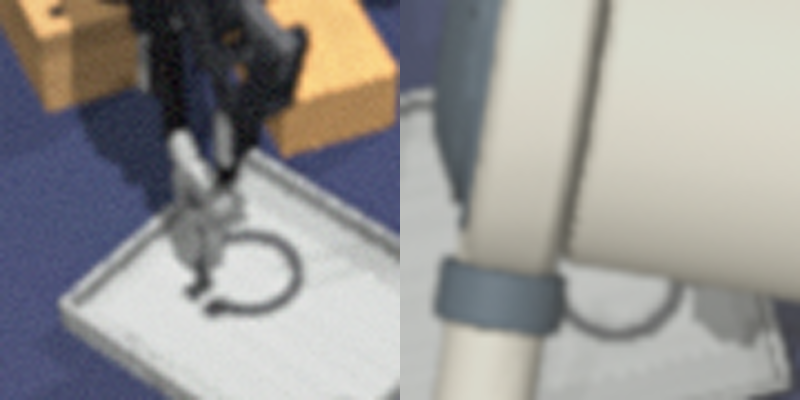

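```bash
cat >> h.py <<'E'
def pix(im,p):
    T=np.array(im["T"]); c=(np.array(p)-T[:3,3])@T[:3,:3]; q=np.array(im["K"])@c; return np.round([q[1]/q[2],q[0]/q[2]],1)
E
python3 - <<'E'
from h import *
np.set_printoptions(precision=4,suppress=True)
im=dict(np.load("scene1.npz"))
for n,p in dict(piv=[.5229,-.0582,.0907],tips=[.5229,-.0582,.0397],holeL=[.5223,-.0499,.0065],holeR=[.5225,-.0659,.0065],grip=[.5229,-.0582,.1507]).items(): print(n,pix(im,p))
P=cloud(im); b=P.reshape(-1,3)
m=(abs(b[:,0]-.523)<.03)&(abs(b[:,1]+.058)<.03)&(b[:,2]>.02)&(b[:,2]<.15)
q=b[m]
for z in np.arange(.03,.15,.008):
    k=abs(q[:,2]-z)<.004
    if k.sum(): print(round(z,3),k.sum(),np.percentile(q[k,0],[5,50,95]),np.percentile(q[k,1],[5,50,95]))
E
```

```text
piv [192.5 305. ]
tips [207.2 305.3]
holeL [218.4 307.8]
holeR [214.3 303.6]
grip [173.8 304.6]
0.038 3 [0.5201 0.5244 0.525 ] [-0.0649 -0.0635 -0.0536]
0.046 18 [0.52   0.5249 0.5269] [-0.0683 -0.0627 -0.0451]
0.054 19 [0.5206 0.5251 0.5278] [-0.0683 -0.0524 -0.0437]
0.062 17 [0.5223 0.5254 0.5272] [-0.0691 -0.0593 -0.0445]
0.07 15 [0.5217 0.5259 0.5275] [-0.0646 -0.0479 -0.0447]
0.078 15 [0.5249 0.5272 0.5285] [-0.0719 -0.0585 -0.045 ]
0.086 26 [0.5204 0.5275 0.5302] [-0.0737 -0.0497 -0.0401]
0.094 36 [0.5209 0.5274 0.53  ] [-0.072  -0.0527 -0.0405]
0.102 36 [0.5202 0.5268 0.5282] [-0.0722 -0.0589 -0.0415]
0.11 43 [0.5186 0.5238 0.5282] [-0.0758 -0.0622 -0.0372]
0.118 31 [0.5182 0.5241 0.5296] [-0.0783 -0.0712 -0.0334]
0.126 26 [0.5188 0.5264 0.5297] [-0.0795 -0.0742 -0.0329]
0.134 22 [0.519  0.5271 0.5305] [-0.0796 -0.0771 -0.0325]
0.142 19 [0.5181 0.5259 0.5311] [-0.0853 -0.0785 -0.0765]
```

drive_tool --increments '[[[0, 0, 1, 0], [0, 0, 1, 0], [0, 0, 0.8, 0], [0, 0, 0.2, 0], [0, 0, 0, 0], [0, 0, 0, 0], [0, 0, 0, 0]]]'

```text
t: 9.25
eef_pos: [0.5225, -0.0581, 0.1082]
tcp_rot: [[1.0, 0.011, 0.001], [0.011, -1.0, -0.0], [0.001, 0.0, -1.0]]
ft_force: [0.2, 0.1, -2.2]
gripper_width: 0.612
finger_force: 10.8
```

drive_tool --increments '[[[0, 0, 0.1, 0], [0, 0, 0.1, 0], [0, 0, 0, 0], [0, 0, 0, 0]]]'

```text
t: 9.58
eef_pos: [0.5224, -0.058, 0.1059]
tcp_rot: [[1.0, 0.011, 0.0], [0.011, -1.0, -0.0], [0.0, 0.0, -1.0]]
ft_force: [0.2, 0.4, -2.2]
gripper_width: 0.615
finger_force: 10.8
```

drive_tool --increments '[[[0, 0, 0.1, 0], [0, 0, 0, 0], [0, 0, 0, 0]]]'

```text
t: 9.83
eef_pos: [0.5223, -0.058, 0.1047]
tcp_rot: [[1.0, 0.011, -0.0], [0.011, -1.0, 0.0], [-0.0, -0.0, -1.0]]
ft_force: [0.4, -0.4, -1.5]
gripper_width: 0.611
finger_force: 10.8
```

drive_tool --increments '[[[0, 0, 0.1, 0], [0, 0, 0, 0], [0, 0, 0, 0]]]'

```text
t: 10.08
eef_pos: [0.5226, -0.0581, 0.1044]
tcp_rot: [[1.0, 0.011, 0.001], [0.011, -1.0, -0.0], [0.001, 0.0, -1.0]]
ft_force: [0.8, -0.2, 1.7]
gripper_width: 0.61
finger_force: 11.2
```

drive_tool --increments '[[[0, 0, 0, 0], [0, 0, 0, 0], [0, 0, 0, 0], [0, 0, 0, 0]]]' --claw -0.1

```text
t: 10.42
eef_pos: [0.5231, -0.058, 0.1057]
tcp_rot: [[1.0, 0.011, 0.003], [0.011, -1.0, -0.0], [0.003, 0.0, -1.0]]
ft_force: [-0.5, 0.7, 5.5]
gripper_width: 0.552
finger_force: 15.2
```

drive_tool --increments '[[[0, 0, 0, 0], [0, 0, 0, 0], [0, 0, 0, 0], [0, 0, 0, 0]]]' --claw 0.02

```text
t: 10.75
eef_pos: [0.5238, -0.0585, 0.1068]
tcp_rot: [[1.0, 0.011, 0.005], [0.011, -1.0, -0.001], [0.005, 0.001, -1.0]]
ft_force: [-0.1, -1.0, 9.3]
gripper_width: 0.491
finger_force: 23.8
```

```bash
python3 - <<'E'
from h import *
im=eyes.get_image("scene"); np.savez("scene2.npz",**im)
p=cv2.resize(im["pixels"][170:230,270:350],(800,600),interpolation=cv2.INTER_CUBIC)
cv2.imwrite("pics/g4.png",p); s=status.observe(); print(s["eef_pos"],s["ft_force"],s["gripper_width"]*85)
E
```

```text
[ 0.52375874 -0.05848734  0.10680869] [ 0.13496518 -0.61024362  9.60022742] 42.16285275731841
```

View pics/g4.png

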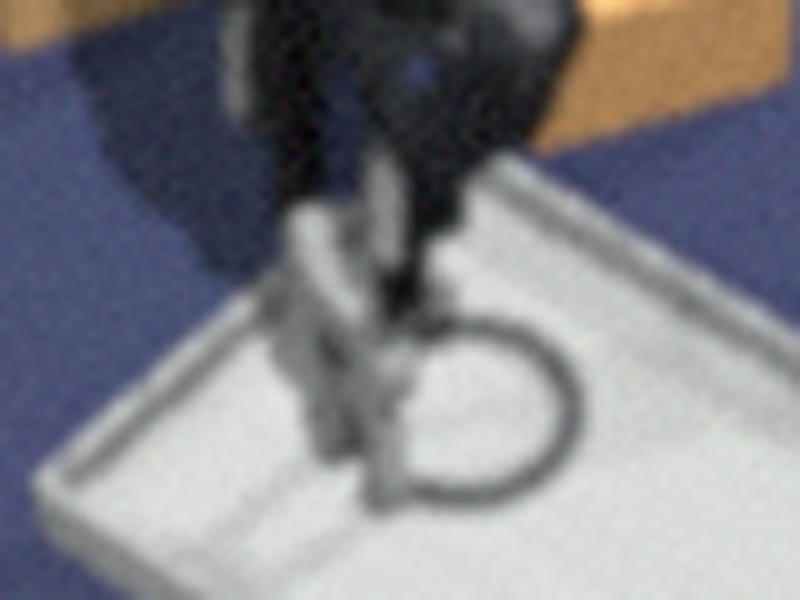

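drive_tool --increments '[[[0, 0, -0.1, 0], [0, 0, -0.1, 0], [0, 0, -0.1, 0], [0, 0, -0.2, 0], [0, 0, -0.3, 0], [0, 0, -0.4, 0], [0, 0, -0.5, 0], [0, 0, -0.5, 0], [0, 0, -0.5, 0], [0, 0, -0.5, 0], [0, 0, 0, 0], [0, 0, 0, 0]]]'

```text
t: 11.8
eef_pos: [0.5226, -0.0581, 0.1364]
tcp_rot: [[1.0, 0.011, 0.001], [0.011, -1.0, -0.0], [0.001, 0.0, -1.0]]
ft_force: [0.6, 0.2, -1.8]
gripper_width: 0.494
finger_force: 20.7
```

```bash
python3 - <<'E'
from h import *
im=eyes.get_image("scene"); np.savez("scene3.npz",**im); t=eyes.get_image("top")
p=cv2.resize(im["pixels"][150:230,260:360],(800,600),interpolation=cv2.INTER_CUBIC)
cv2.imwrite("pics/g5.png",p); s=status.observe(); print(s["t"],s["eef_pos"],s["ft_force"],s["gripper_width"]*85,s["finger_force"])
E
```

```text
11.9 [ 0.52222257 -0.05800411  0.13554001] [ 0.19623247  0.28249839 -2.42536685] 42.0376515858849 20.73473185300827
```

View pics/g5.png

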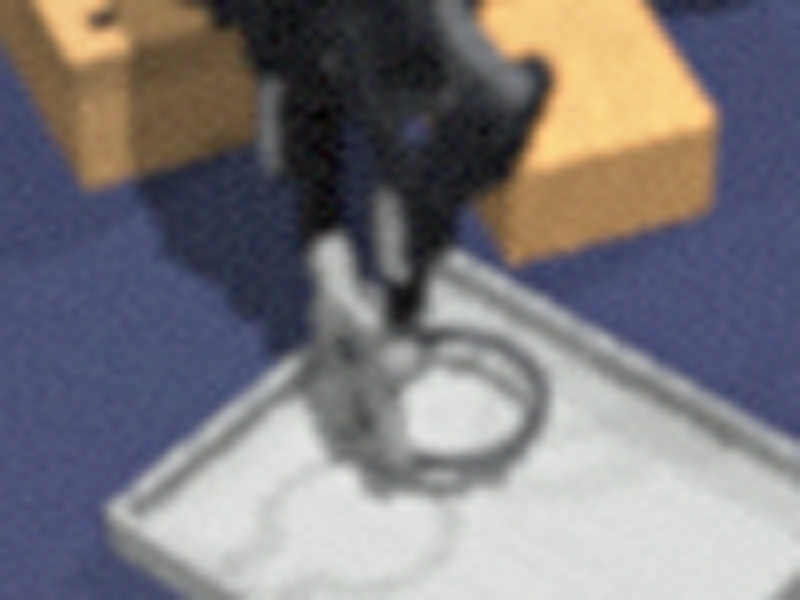

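drive_tool --increments '[[[0, 0, -0.5, 0], [0, 0, -0.7, 0], [0, 0, -0.7, 0], [0, 0, -0.5, 0], [0, 0, 0, 0], [0, 0, 0, 0], [0, 0, 0, 0]]]' --claw 0.15

```text
t: 12.48
eef_pos: [0.5223, -0.058, 0.1597]
tcp_rot: [[1.0, 0.011, -0.0], [0.011, -1.0, 0.0], [-0.0, -0.0, -1.0]]
ft_force: [0.1, 0.0, -2.5]
gripper_width: 0.429
finger_force: 22.7
```

drive_tool --increments '[[[0, 0, 0, 0], [0, 0, 0, 0], [0, 0, 0, 0], [0, 0, 0, 0]]]' --claw 0.3

```text
t: 12.82
eef_pos: [0.5222, -0.058, 0.1595]
tcp_rot: [[1.0, 0.011, -0.0], [0.011, -1.0, 0.0], [-0.0, -0.0, -1.0]]
ft_force: [-0.6, -0.2, -1.7]
gripper_width: 0.362
finger_force: 24.6
```

```bash
cat > fit.py <<'E'
from h import *
import sys
from scipy.ndimage import gaussian_filter
from scipy.optimize import minimize
def model(b):
    a=np.radians(np.linspace(18,180,120)); S=np.vstack([np.c_[r*np.cos(a),r*np.sin(a)] for r in np.linspace(.0237,.0288,6)])
    gx,gy=np.meshgrid(np.linspace(.0285,.0355,6),np.linspace(.0045,.0115,6)); S=np.vstack([S,np.c_[gx.ravel(),gy.ravel()]])
    p=np.array([-.013,.023]); c,s=np.cos(b),np.sin(b)
    k=S[:,0]>-.013; S=S.copy(); S[k]=(S[k]-p)@np.array([[c,s],[-s,c]])+p
    # drop the part hidden by the jaws (lugs)
    S=S[S[:,0]<.022]
    return np.vstack([S,S*[1,-1]])
def render(im,x,y,yaw,b,z0):
    M=model(b); c,s=np.cos(yaw),np.sin(yaw); A=np.zeros((400,640)); K,T=im["K"],im["T"]
    for z in (z0+.0003,z0+.0032):
        W=np.c_[M@np.array([[c,s],[-s,c]])+[x,y],np.full(len(M),z)]
        C=(W-T[:3,3])@T[:3,:3]; uv=C@K.T; uv=uv[:,:2]/uv[:,2:]; u0=np.floor(uv).astype(int); f=uv-u0
        for i in (0,1):
            for j in (0,1): np.add.at(A,(u0[:,1]+j,u0[:,0]+i),(f[:,0] if i else 1-f[:,0])*(f[:,1] if j else 1-f[:,1]))
    return gaussian_filter(A,.6)
def fit(im,g0,yaw,z0,lo=60):
    # darkness in the neighbourhood of the ring, jaw side cut off
    g=im["pixels"].astype(float).mean(-1)
    v,u=np.mgrid[:400,:640]; d=np.stack([u,v,np.ones_like(u)],-1).astype(float)@np.linalg.inv(im["K"]).T@im["T"][:3,:3].T; o=im["T"][:3,3]
    Q=(o+d*((z0+.0017-o[2])/d[...,2])[...,None])[...,:2]-g0[:2]
    c,s=np.cos(yaw),np.sin(yaw); Q=Q@np.array([[c,-s],[s,c]])
    m=(Q[...,0]>-.036)&(Q[...,0]<.012)&(abs(Q[...,1])<.042)
    dk=np.clip(np.percentile(g[m],75)-g[m],0,lo)
    def cost(p):
        A=render(im,p[0]*1e-3,p[1]*1e-3,yaw,p[2]*1e-2,z0)[m]; A=np.minimum(A,np.percentile(A,95))
        return -np.corrcoef(A,dk)[0,1]
    r=min((minimize(cost,[g0[0]*1e3,g0[1]*1e3,b],method="Nelder-Mead",options=dict(initial_simplex=np.array([[g0[0]*1e3,g0[1]*1e3,b],[g0[0]*1e3+2,g0[1]*1e3,b],[g0[0]*1e3,g0[1]*1e3+2,b],[g0[0]*1e3,g0[1]*1e3,b+6]]))) for b in (2,12,22)),key=lambda r:r.fun)
    return np.round(r.x,2),round(r.fun,3)
E
python3 - <<'E'
from fit import *
im=eyes.get_image("scene"); t=eyes.get_image("top"); np.savez("scene4.npz",**im); np.savez("top4.npz",**t)
s=status.observe(); e=s["eef_pos"]; print(e,s["ft_force"],s["gripper_width"]*85,s["finger_force"])
for dz in (.1018,.1038,.1058):
    print(dz,fit(im,[e[0]-.030,e[1]],.01,e[2]-dz))
im3=dict(np.load("scene3.npz"))
for dz in (.1018,.1038): print("g5",fit(im3,[.4922,-.058],.01,.1355-dz))
p=cv2.resize(im["pixels"][150:230,260:340],(400,400),interpolation=cv2.INTER_CUBIC)
q=cv2.resize(t["pixels"][180:280,310:410],(400,400),interpolation=cv2.INTER_CUBIC)
cv2.imwrite("pics/g6.png",np.hstack([p,q]))
E
```

```text
[ 0.52228284 -0.05800084  0.15964294] [-1.01622641 -0.43183608 -2.07371876] 30.484298499604172 24.604383101686835
0.1018 (array([491.43, -57.95,  37.68]), np.float64(-0.462))
0.1038 (array([490.01, -59.22,  36.25]), np.float64(-0.483))
0.1058 (array([488.59, -60.73,  35.83]), np.float64(-0.508))
g5 (array([492.39, -59.11,  28.74]), np.float64(-0.592))
g5 (array([491.25, -60.42,  28.62]), np.float64(-0.609))
```

View pics/g6.png

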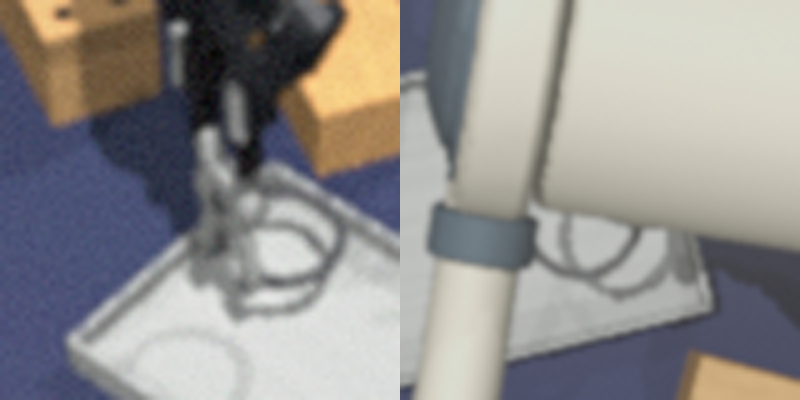

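```bash
python3 - <<'E'
from fit import *
im=dict(np.load("scene4.npz")); t=dict(np.load("top4.npz"))
print("rear top/scene",pix(t,[.4633,-.058,.058]),pix(im,[.4633,-.058,.058]))
# numeric fits limited to darkest pixels
for nm,I,x0 in (("top",t,-.036),("scene",im,-.036)):
    g=I["pixels"].astype(float).mean(-1)
    v,u=np.mgrid[:400,:640]; d=np.stack([u,v,np.ones_like(u)],-1)@np.linalg.inv(I["K"]).T@I["T"][:3,:3].T; o=I["T"][:3,3]
    Q=(o+d*((.0577-o[2])/d[...,2])[...,None])[...,:2]
    q=Q-[.4922,-.058]
    m=(q[...,0]>-.04)&(q[...,0]<.01)&(abs(q[...,1])<.045)
    # depth-based: points at ring height
    P=cloud(I); k=m&(abs(P[...,2]-.058)<.012); print(nm,"depth pts",k.sum(),np.median(P[k][:,2]) if k.any() else None)
    if k.any():
        a=P[k]; c,r=cv2.minEnclosingCircle((a[:,:2]*1e3).astype(np.float32)); print(c,r); 
        print(np.round(a[np.argsort(a[:,0])][::max(1,len(a)//25)]*1e3,1))
E
```

```text
rear top/scene [248.2 355. ] [190.4 325.5]
top depth pts 96 0.056064933238884285
(477.04412841796875, -60.578426361083984) 25.796350479125977
[[459.8 -60.2  54.2]
 [460.  -56.   58.4]
 [461.7 -62.2  54.7]
 [461.8 -58.1  57.1]
 [461.9 -56.   59.1]
 [462.1 -46.6  57. ]
 [463.5 -67.9  55.6]
 [463.6 -60.2  55.4]
 [463.8 -54.3  57.5]
 [463.8 -50.6  54.8]
 [464.  -44.6  58.3]
 [465.4 -71.5  58.4]
 [465.5 -64.1  55.4]
 [465.8 -50.6  55.6]
 [465.9 -44.8  56.5]
 [467.1 -75.6  56.2]
 [467.3 -71.5  59.4]
 [467.8 -44.9  56.3]
 [467.9 -39.1  55.8]
 [469.1 -72.   54.6]
 [469.8 -41.1  56.1]
 [470.9 -79.7  55.5]
 [471.  -75.5  59.2]
 [471.8 -37.2  56.9]
 [472.8 -79.9  53.9]
 [473.7 -37.5  54.2]
 [474.7 -79.8  55.5]
 [476.5 -83.9  53.7]
 [476.6 -78.1  54.2]
 [478.5 -81.6  57.9]
 [480.4 -83.6  57.6]
 [482.3 -83.6  58.3]]
scene depth pts 96 0.05623226644728674
(490.95513916015625, -57.273780822753906) 31.790985107421875
[[459.7 -56.9  54.3]
 [463.  -68.   57.4]
 [463.5 -63.3  51.3]
 [463.7 -63.3  58.5]
 [464.7 -69.6  57.2]
 [464.9 -61.7  57.1]
 [465.5 -49.8  57.5]
 [466.  -68.   55.9]
 [467.2 -51.4  57.2]
 [467.5 -62.3  58.3]
 [467.9 -65.6  55.8]
 [468.2 -68.9  53. ]
 [469.1 -71.6  54.8]
 [470.6 -36.1  59.2]
 [471.5 -76.1  52.6]
 [472.1 -37.8  55.2]
 [473.5 -81.3  56.4]
 [474.9 -34.4  56.7]
 [476.2 -81.7  57.9]
 [477.2 -84.2  56.4]
 [478.1 -79.2  54.4]
 [479.  -32.9  57.4]
 [481.  -87.   56.5]
 [482.7 -28.2  57.2]
 [483.1 -88.1  53.5]
 [484.6 -33.3  57.4]
 [485.8 -28.1  56. ]
 [489.6 -26.9  56.3]
 [492.5 -27.1  58.1]
 [494.9 -27.6  55.9]
 [498.1 -27.3  58.5]
 [499.2 -29.5  53.7]]
```

```bash
cat > rf.py <<'E'
from h import *
from scipy.optimize import least_squares
from scipy.spatial import cKDTree
def arc(b,side):
    a=np.radians(np.linspace(15,180,300)); S=.02625*np.c_[np.cos(a),np.sin(a)]
    p=np.array([-.013,.023]); c,s=np.cos(b),np.sin(b); k=S[:,0]>-.013
    S[k]=(S[k]-p)@np.array([[c,s],[-s,c]])+p
    return S*[1,side]
def pts(I,c,z,dz=.008):
    P=cloud(I); q=P[...,:2]-c
    k=(abs(P[...,2]-z)<dz)&(q[...,0]>-.045)&(q[...,0]<.014)&(abs(q[...,1])<.045)&(np.hypot(q[...,0],q[...,1])>.012)
    return P[k]
def ringfit(p,c):
    def res(v):
        x,y,yaw,b=v*[1e-3,1e-3,.01,.01]; M=np.vstack([arc(b,1),arc(b,-1)]); cc,ss=np.cos(yaw),np.sin(yaw)
        M=M@np.array([[cc,ss],[-ss,cc]])+[x,y]
        return cKDTree(M).query(p[:,:2])[0]*1e3
    r=least_squares(res,[c[0]*1e3,c[1]*1e3,0,18],loss="soft_l1",diff_step=1e-3,x_scale=[1,1,3,5])
    A=np.c_[p[:,:2]-p[:,:2].mean(0),np.ones(len(p))]; pl=np.linalg.lstsq(A,p[:,2],rcond=None)[0]
    return np.round(r.x,2),round(np.sqrt(np.mean(r.fun**2)),2),len(p),"z",np.round(np.median(p[:,2]),4),"slope",np.round(pl[:2],3)
E
python3 - <<'E'
from rf import *
for n in ("scene","top"):
    I=dict(np.load(n+"4.npz")); p=pts(I,[.4922,-.058],.0565); print(n,ringfit(p,[.4922,-.058]))
I=dict(np.load("scene3.npz")); 
p=pts(I,[.4922,-.058],.033); print("g42",ringfit(p,[.4922,-.058]))
E
```

```text
scene (array([489.75, -57.32,  -8.96,  16.19]), np.float64(2.11), 103, 'z', np.float64(0.0562), 'slope', array([0.011, 0.019]))
top (array([488.54, -58.16,  -3.92,   2.11]), np.float64(1.71), 96, 'z', np.float64(0.0561), 'slope', array([-0.034, -0.009]))
g42 (array([490.74, -57.9 ,   4.94,   5.48]), np.float64(2.2), 97, 'z', np.float64(0.0351), 'slope', array([0.002, 0.009]))
```

drive_tool --increments '[[[0, 0, -1, 0], [0, 0, -1.5, 0], [0, 0, -1.5, 0], [0, 0, -1.5, 0], [0, 0, -1, 0], [0, 0, 0, 0]]]' --claw 0.45

```text
t: 13.42
eef_pos: [0.5233, -0.0582, 0.2284]
tcp_rot: [[1.0, 0.011, 0.005], [0.011, -1.0, -0.001], [0.005, 0.001, -1.0]]
ft_force: [0.9, 0.1, -1.6]
gripper_width: 0.281
finger_force: 26.2
```

drive_tool --increments '[[[0.2, -1.5, 0, 0], [0.35, -3, 0, 0], [0.35, -3, 0, 0], [0.35, -3, 0, 0], [0.35, -3, 0, 0], [0.35, -3, 0, 0], [0.35, -3, 0, 0], [0.35, -3, 0, 0], [0.35, -3, 0, 0], [0.35, -3, 0, 0], [0.28, -2.88, 0, 0], [0, 0, 0, 0]]]' --claw 0.52

```text
t: 14.42
eef_pos: [0.5544, 0.2611, 0.2229]
tcp_rot: [[1.0, 0.016, -0.003], [0.016, -1.0, 0.002], [-0.002, -0.002, -1.0]]
ft_force: [-0.3, -0.1, -2.4]
gripper_width: 0.243
finger_force: 26.7
```

drive_tool --increments '[[[0, 0, 0, 0], [0, 0, 0, 0], [0, 0, 0, 0]]]'

```text
t: 14.67
eef_pos: [0.5553, 0.2552, 0.2245]
tcp_rot: [[1.0, 0.01, -0.0], [0.01, -1.0, -0.001], [-0.0, 0.001, -1.0]]
ft_force: [0.1, 0.3, -1.6]
gripper_width: 0.249
finger_force: 26.7
```

```bash
python3 - <<'E'
from rf import *
s=status.observe(); e=s["eef_pos"]; print(s["t"],e,s["tcp_rot"][:,1],s["ft_force"],s["gripper_width"]*85,s["finger_force"])
for n in ("scene","top"):
    I=eyes.get_image(n); np.savez(n+"5.npz",**I); c=[e[0]-.033,e[1]]; p=pts(I,c,e[2]-.1035)
    print(n,ringfit(p,c)); 
    P=cloud(I); m=(abs(P[...,0]-.526)<.035)&(abs(P[...,1]-.266)<.035)&(abs(P[...,2]-.0815)<.003); q=P[m][:,:2]; print("post",m.sum(),cv2.minEnclosingCircle((q*1e3).astype(np.float32)) if m.any() else "")
I=dict(np.load("scene5.npz"))
cv2.imwrite("pics/g7.png",cv2.resize(I["pixels"][220:340,330:490],(800,600),interpolation=cv2.INTER_CUBIC))
E
```

```text
14.6667 [0.55528327 0.25516097 0.22448945] [ 9.78820530e-03 -9.99951914e-01  6.00701819e-04] [ 0.12007732  0.29245345 -1.58828001] 21.152222465970404 26.729882955551147
scene (array([522.29, 254.51,  -1.39,  28.52]), np.float64(1.91), 124, 'z', np.float64(0.1208), 'slope', array([ 0.048, -0.004]))
post 323 ((527.0169067382812, 266.23681640625), 25.421297073364258)
top (array([521.59, 254.36,   2.88,  21.48]), np.float64(1.77), 231, 'z', np.float64(0.1205), 'slope', array([0.   , 0.001]))
post 524 ((526.5198974609375, 265.6876220703125), 25.28523063659668)
```

View pics/g7.png

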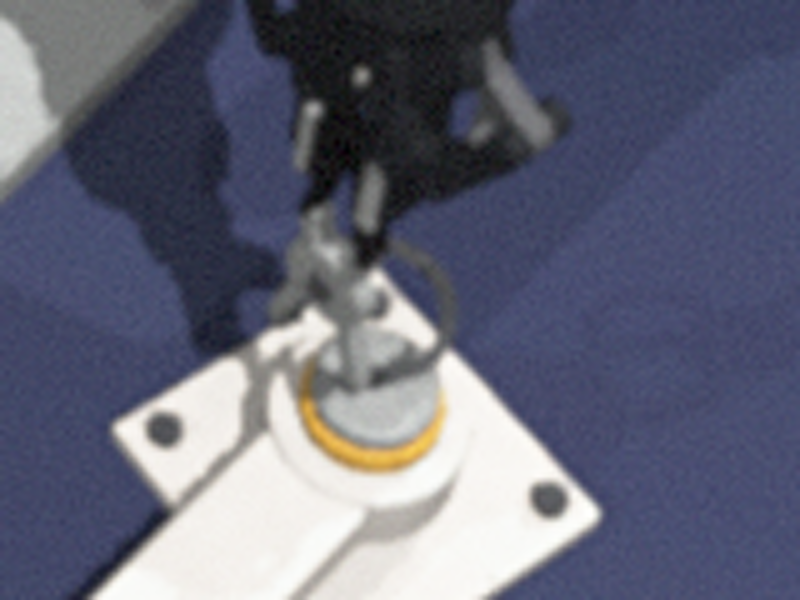

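drive_tool --increments '[[[0, -0.5, 0, 0], [0, -0.64, 0, 0], [0, 0, 1, 0], [0, 0, 1, 0], [0, 0, 0.8, 0], [0, 0, 0, 0], [0, 0, 0, 0], [0, 0, 0, 0]]]' --claw 0.54

```text
t: 15.43
eef_pos: [0.5551, 0.2674, 0.1967]
tcp_rot: [[1.0, 0.011, -0.0], [0.011, -1.0, -0.0], [-0.0, 0.0, -1.0]]
ft_force: [0.0, 0.9, -2.9]
gripper_width: 0.237
finger_force: 26.9
```

```bash
python3 - <<'E'
from rf import *
s=status.observe(); e=s["eef_pos"]; print(s["t"],e,s["ft_force"],s["gripper_width"]*85,s["finger_force"])
for n in ("scene","top"):
    I=eyes.get_image(n); np.savez(n+"6.npz",**I); c=[e[0]-.033,e[1]]; p=pts(I,c,e[2]-.1035,.005)
    print(n,ringfit(p,c))
E
```

```text
15.4333 [0.55508127 0.26741778 0.19669731] [ 0.04130557  0.94699644 -2.9231284 ] 20.14328935796682 26.924422681331635
scene (array([521.98, 266.97,  -1.29,  25.77]), np.float64(1.89), 127, 'z', np.float64(0.0929), 'slope', array([0.026, 0.005]))
top (array([ 5.2159e+02,  2.6700e+02, -2.6000e-01,  2.2570e+01]), np.float64(1.8), 215, 'z', np.float64(0.093), 'slope', array([ 0.015, -0.001]))
```

drive_tool --increments '[[[0.02, 0.1, 0, 0], [0, 0, 0.4, 0], [0, 0, 0.2, 0], [0, 0, 0.2, 0], [0, 0, 0, 0], [0, 0, 0, 0], [0, 0, 0, 0]]]'

```text
t: 16.12
eef_pos: [0.5553, 0.2666, 0.1888]
tcp_rot: [[1.0, 0.011, -0.0], [0.011, -1.0, 0.0], [-0.0, -0.0, -1.0]]
ft_force: [-0.1, 0.1, -2.3]
gripper_width: 0.24
finger_force: 26.9
```

drive_tool --increments '[[[0, 0, 0.15, 0], [0, 0, 0.15, 0], [0, 0, 0, 0], [0, 0, 0, 0]]]'

```text
t: 16.45
eef_pos: [0.5552, 0.2665, 0.1855]
tcp_rot: [[1.0, 0.011, -0.0], [0.011, -1.0, -0.0], [-0.0, 0.0, -1.0]]
ft_force: [0.1, 0.3, -2.4]
gripper_width: 0.235
finger_force: 26.9
```

drive_tool --increments '[[[0, 0, 0.15, 0], [0, 0, 0.15, 0], [0, 0, 0, 0], [0, 0, 0, 0]]]'

```text
t: 16.78
eef_pos: [0.5552, 0.2665, 0.1825]
tcp_rot: [[1.0, 0.011, -0.0], [0.011, -1.0, -0.0], [-0.0, 0.0, -1.0]]
ft_force: [-0.8, -0.3, -1.6]
gripper_width: 0.239
finger_force: 26.9
```

drive_tool --increments '[[[0, 0, 0.15, 0], [0, 0, 0.15, 0], [0, 0, 0.1, 0], [0, 0, 0, 0], [0, 0, 0, 0]]]'

```text
t: 17.2
eef_pos: [0.5552, 0.2665, 0.1786]
tcp_rot: [[1.0, 0.011, -0.0], [0.011, -1.0, -0.0], [-0.0, 0.0, -1.0]]
ft_force: [-0.5, 0.3, -1.6]
gripper_width: 0.242
finger_force: 26.9
```

drive_tool --increments '[[[0, 0, 0.1, 0], [0, 0, 0.1, 0], [0, 0, 0, 0], [0, 0, 0, 0]]]'

```text
t: 17.53
eef_pos: [0.5553, 0.2665, 0.1767]
tcp_rot: [[1.0, 0.011, -0.0], [0.011, -1.0, -0.0], [-0.0, 0.0, -1.0]]
ft_force: [0.9, -0.4, -3.0]
gripper_width: 0.235
finger_force: 26.9
```

drive_tool --increments '[[[0, 0, 0.1, 0], [0, 0, 0, 0], [0, 0, 0, 0]]]'

```text
t: 17.78
eef_pos: [0.5553, 0.2665, 0.1757]
tcp_rot: [[1.0, 0.011, -0.0], [0.011, -1.0, -0.0], [-0.0, 0.0, -1.0]]
ft_force: [-0.8, 0.3, -2.2]
gripper_width: 0.239
finger_force: 26.9
```

drive_tool --increments '[[[0, 0, 0.1, 0], [0, 0, 0, 0], [0, 0, 0, 0]]]'

```text
t: 18.03
eef_pos: [0.5553, 0.2666, 0.1747]
tcp_rot: [[1.0, 0.011, -0.0], [0.011, -1.0, 0.0], [-0.0, -0.0, -1.0]]
ft_force: [0.1, 1.6, -1.9]
gripper_width: 0.237
finger_force: 26.9
```

drive_tool --increments '[[[0, 0, 0.1, 0], [0, 0, 0, 0], [0, 0, 0, 0]]]'

```text
t: 18.28
eef_pos: [0.5555, 0.2666, 0.1744]
tcp_rot: [[1.0, 0.011, 0.001], [0.011, -1.0, 0.0], [0.001, -0.0, -1.0]]
ft_force: [-0.5, -0.5, 1.7]
gripper_width: 0.239
finger_force: 27.2
```

drive_tool --increments '[[[0, 0, 0.1, 0], [0, 0, 0, 0], [0, 0, 0, 0]]]'

```text
t: 18.53
eef_pos: [0.5557, 0.2667, 0.1739]
tcp_rot: [[1.0, 0.011, 0.002], [0.011, -1.0, 0.001], [0.002, -0.001, -1.0]]
ft_force: [0.2, 0.4, 3.9]
gripper_width: 0.237
finger_force: 27.5
```

drive_tool --increments '[[[0.03, 0, 0.03, 0], [0.03, 0, 0.02, 0], [0, 0, 0, 0]]]' --claw 0.42

```text
t: 18.78
eef_pos: [0.5564, 0.2667, 0.1737]
tcp_rot: [[1.0, 0.011, 0.002], [0.011, -1.0, 0.001], [0.002, -0.001, -1.0]]
ft_force: [-0.2, 0.7, 6.9]
gripper_width: 0.289
finger_force: 25.7
```

drive_tool --increments '[[[0.03, 0, 0.05, 0], [0.03, 0, 0.04, 0], [0, 0, 0, 0]]]' --claw 0.28

```text
t: 19.03
eef_pos: [0.5572, 0.2667, 0.1733]
tcp_rot: [[1.0, 0.011, 0.003], [0.011, -1.0, 0.001], [0.003, -0.001, -1.0]]
ft_force: [0.4, 0.3, 8.4]
gripper_width: 0.363
finger_force: 24.4
```

drive_tool --increments '[[[0.03, 0, 0.05, 0], [0.03, 0, 0.05, 0], [0, 0, 0, 0]]]' --claw 0.14

```text
t: 19.28
eef_pos: [0.5578, 0.2667, 0.1725]
tcp_rot: [[1.0, 0.011, 0.003], [0.011, -1.0, 0.001], [0.003, -0.001, -1.0]]
ft_force: [1.2, -0.4, 8.1]
gripper_width: 0.428
finger_force: 22.1
```

drive_tool --increments '[[[0, 0, 0.05, 0], [0, 0, 0.05, 0], [0, 0, 0, 0]]]' --claw 0.02

```text
t: 19.53
eef_pos: [0.5578, 0.2667, 0.1716]
tcp_rot: [[1.0, 0.011, 0.003], [0.011, -1.0, 0.001], [0.003, -0.001, -1.0]]
ft_force: [-0.0, -1.0, 8.8]
gripper_width: 0.496
finger_force: 19.7
```

drive_tool --increments '[[[0, 0, 0.05, 0], [0, 0, 0.05, 0], [0, 0, 0, 0]]]' --claw -0.1

```text
t: 19.78
eef_pos: [0.5576, 0.2667, 0.1704]
tcp_rot: [[1.0, 0.011, 0.003], [0.011, -1.0, 0.001], [0.003, -0.001, -1.0]]
ft_force: [0.3, -0.8, 7.9]
gripper_width: 0.554
finger_force: 12.1
```

drive_tool --increments '[[[0, 0, 0.05, 0], [0, 0, 0.05, 0], [0, 0, 0, 0]]]' --claw -0.2

```text
t: 20.03
eef_pos: [0.5578, 0.2667, 0.1692]
tcp_rot: [[1.0, 0.011, 0.003], [0.011, -1.0, 0.001], [0.003, -0.001, -1.0]]
ft_force: [0.6, -0.3, 9.6]
gripper_width: 0.604
finger_force: 10.3
```

```bash
python3 - <<'E'
from rf import *
s=status.observe(); e=s["eef_pos"]; print(s["t"],e,s["ft_force"],s["gripper_width"]*85,s["finger_force"])
for n in ("scene","top"):
    I=eyes.get_image(n); np.savez(n+"7.npz",**I); P=cloud(I)
    q=P[...,:2]-[.5265,.2659]; r=np.hypot(q[...,0],q[...,1])
    for a in range(-150,180,30):
        k=(abs(np.degrees(np.arctan2(q[...,1],q[...,0]))-a)<15)&(r>.0255)&(r<.034)&(P[...,2]>.0695)&(P[...,2]<.078)
        print(n,a,k.sum(),np.round(np.percentile(r[k]*1e3,[10,50,95]),1) if k.sum() else "",np.round(np.median(P[k][:,2]),4) if k.sum() else "")
E
```

```text
20.0333 [0.55777578 0.26671972 0.16918298] [ 0.5796912  -0.27628715  9.55860135] 51.33816820271843 10.273966044187546
scene -150 3 [29.  29.  30.1] 0.0753
scene -120 10 [26.9 29.1 31.3] 0.0756
scene -90 0  
scene -60 0  
scene -30 1 [33.3 33.3 33.3] 0.0705
scene 0 8 [26.2 29.1 32.8] 0.0737
scene 30 15 [26.5 28.  31.9] 0.0726
scene 60 19 [26.3 28.2 29.2] 0.0727
scene 90 20 [26.2 28.3 29.7] 0.0742
scene 120 15 [25.8 27.5 29.6] 0.0751
scene 150 19 [26.1 28.4 30.8] 0.0751
top -150 26 [26.3 28.7 30.8] 0.0746
top -120 22 [26.  27.9 29.7] 0.0738
top -90 17 [26.6 27.5 29.6] 0.0732
top -60 15 [25.8 27.4 28.7] 0.0724
top -30 18 [26.6 28.2 32.5] 0.0714
top 0 4 [25.6 25.8 26. ] 0.0706
top 30 7 [26.8 27.7 28.4] 0.0726
top 60 10 [27.3 28.3 29.2] 0.0729
top 90 15 [27.5 28.8 30.2] 0.072
top 120 17 [27.1 28.6 30. ] 0.0747
top 150 22 [27.  29.  31.2] 0.0744
```

```bash
cat > seat.py <<'E'
from rf import *
def seat(n,I,B):
    P=cloud(I); Q=cloud(B); q=Q[...,:2]-[.5265,.2659]; r=np.hypot(q[...,0],q[...,1]); th=np.degrees(np.arctan2(q[...,1],q[...,0]))
    o=[]
    for a in range(-150,181,30):
        k=(abs((th-a+180)%360-180)<15)&(r>.0262)&(r<.0282)&(abs(Q[...,2]-.068)<.004)
        d=(P-Q)[...,2][k]; o.append((a,int(k.sum()),round(float(np.median(d))*1e3,1) if k.sum() else None))
    print(n,o)
E
python3 - <<'E'
from seat import *
for n in ("scene","top"): seat(n,dict(np.load(n+"7.npz")),dict(np.load(n+"0.npz")))
I=dict(np.load("top7.npz")); J=dict(np.load("scene7.npz"))
print(pix(J,[.5,.266,.07]),pix(I,[.5,.266,.07]))
cv2.imwrite("pics/g8.png",np.hstack([cv2.resize(J["pixels"][265:335,365:435],(400,400),interpolation=cv2.INTER_CUBIC),cv2.resize(I["pixels"][185:255,150:220],(400,400),interpolation=cv2.INTER_CUBIC)]))
E
```

```text
scene [(-150, 0, None), (-120, 0, None), (-90, 1, 58.3), (-60, 8, 41.8), (-30, 7, 22.9), (0, 10, 3.6), (30, 6, 3.8), (60, 7, 2.2), (90, 7, 4.2), (120, 6, 6.8), (150, 1, 4.6), (180, 0, None)]
top [(-150, 7, 7.0), (-120, 9, 5.3), (-90, 9, 4.9), (-60, 11, 4.4), (-30, 8, 2.2), (0, 8, 22.3), (30, 5, 3.8), (60, 0, None), (90, 0, None), (120, 0, None), (150, 6, 7.3), (180, 8, 7.3)]
[291.3 414. ] [232.6 183. ]
```

View pics/g8.png

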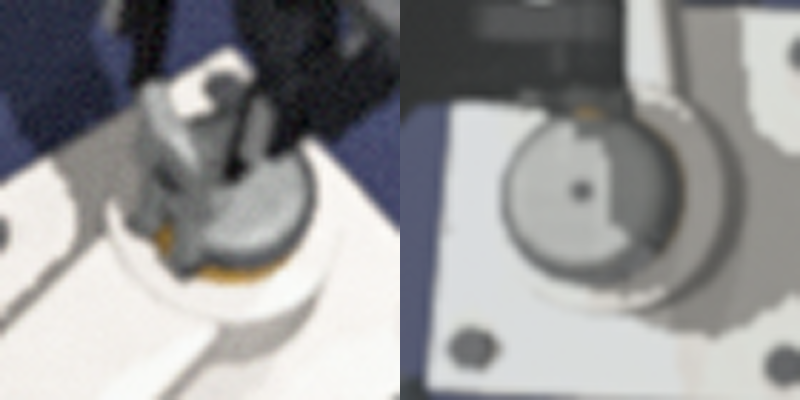

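drive_tool --increments '[[[0, 0, -0.1, 0], [0, 0, -0.1, 0], [0, 0, -0.05, 0], [0, 0, 0, 0], [0, 0, 0, 0]]]'

```text
t: 20.55
eef_pos: [0.557, 0.2666, 0.1694]
tcp_rot: [[1.0, 0.011, -0.001], [0.011, -1.0, -0.0], [-0.001, 0.0, -1.0]]
ft_force: [0.3, 1.6, 1.8]
gripper_width: 0.605
finger_force: 10.0
```

```bash
python3 - <<'E'
from seat import *
s=status.observe(); e=s["eef_pos"]; print(s["t"],e,s["ft_force"],s["gripper_width"]*85,s["finger_force"])
for n in ("scene","top"): seat(n,eyes.get_image(n),dict(np.load(n+"0.npz")))
E
```

```text
20.55 [0.55699488 0.26662221 0.16940615] [0.32815586 1.61268302 1.82611987] 51.388170647949536 10.01190036535263
scene [(-150, 0, None), (-120, 0, None), (-90, 1, 54.8), (-60, 8, 41.9), (-30, 7, 22.7), (0, 10, 2.7), (30, 6, 3.3), (60, 7, 1.4), (90, 7, 3.6), (120, 6, 5.5), (150, 1, 7.7), (180, 0, None)]
top [(-150, 7, 7.9), (-120, 9, 5.8), (-90, 9, 4.8), (-60, 11, 3.9), (-30, 8, 1.9), (0, 8, 20.1), (30, 5, 7.2), (60, 0, None), (90, 0, None), (120, 0, None), (150, 6, 6.6), (180, 8, 8.7)]
```

drive_tool --increments '[[[0, 0, -0.1, 0], [0, 0, -0.1, 0], [0, 0, -0.1, 0], [0, 0, -0.1, 0], [0, 0, -0.1, 0], [0, 0, -0.2, 0], [0, 0, -0.3, 0], [0, 0, -0.5, 0], [0, 0, -0.5, 0], [0, 0, 0, 0], [0, 0, 0, 0]]]' --claw -0.21

```text
t: 21.57
eef_pos: [0.5574, 0.2667, 0.1908]
tcp_rot: [[1.0, 0.011, 0.001], [0.011, -1.0, 0.001], [0.001, -0.001, -1.0]]
ft_force: [-0.6, -0.2, -2.6]
gripper_width: 0.61
finger_force: 10.9
```

```bash
python3 - <<'E'
from seat import *
s=status.observe(); e=s["eef_pos"]; print(s["t"],e,s["ft_force"],s["gripper_width"]*85,s["finger_force"])
for n in ("scene","top"):
    I=eyes.get_image(n); np.savez(n+"8.npz",**I); seat(n,I,dict(np.load(n+"0.npz")))
    P=cloud(I); q=P[...,:2]-[.5265,.2659]; r=np.hypot(q[...,0],q[...,1])
    for a in range(-150,181,30):
        k=(abs((np.degrees(np.arctan2(q[...,1],q[...,0]))-a+180)%360-180)<15)&(r>.0255)&(r<.040)&(P[...,2]>.0690)&(P[...,2]<.078)
        print(n,a,k.sum(),np.round(np.percentile(r[k]*1e3,[10,50,95]),1) if k.sum() else "",np.round(np.median(P[k][:,2]),4) if k.sum() else "")
E
```

```text
21.5667 [0.55741934 0.26667695 0.19081634] [-0.64584553 -0.18505771 -2.64558632] 51.88155664956405 10.877214074134827
scene [(-150, 0, None), (-120, 0, None), (-90, 1, 51.2), (-60, 8, 38.7), (-30, 7, 3.3), (0, 10, 2.8), (30, 6, 3.3), (60, 7, 1.9), (90, 7, 3.1), (120, 6, 3.3), (150, 1, 1.3), (180, 0, None)]
scene -150 0  
scene -120 0  
scene -90 0  
scene -60 1 [29.1 29.1 29.1] 0.0727
scene -30 15 [26.1 28.9 36.2] 0.0711
scene 0 27 [27.  31.8 37. ] 0.0717
scene 30 25 [26.5 29.2 36.4] 0.0723
scene 60 15 [26.  28.1 29.7] 0.0716
scene 90 14 [26.2 27.6 28.9] 0.0721
scene 120 11 [26.2 27.3 28.5] 0.0731
scene 150 8 [26.5 28.  28.9] 0.072
scene 180 4 [28.8 29.5 29.8] 0.0709
top [(-150, 7, 3.0), (-120, 9, 2.6), (-90, 9, 3.6), (-60, 11, 5.1), (-30, 8, 3.4), (0, 8, 15.3), (30, 5, 4.9), (60, 0, None), (90, 0, None), (120, 0, None), (150, 6, 3.2), (180, 8, 4.1)]
top -150 18 [25.7 27.6 29.2] 0.0712
top -120 18 [25.9 27.3 29.4] 0.0709
top -90 15 [26.3 27.9 29. ] 0.071
top -60 16 [26.1 27.6 29.2] 0.0721
top -30 20 [26.2 28.3 36. ] 0.0718
top 0 12 [25.7 27.1 35.4] 0.0708
top 30 14 [26.6 27.9 29.4] 0.0719
top 60 6 [27.3 28.1 29.3] 0.072
top 90 7 [27.6 27.8 28.8] 0.0722
top 120 9 [27.7 28.3 29.4] 0.0713
top 150 13 [26.5 27.8 29.3] 0.0719
top 180 15 [25.8 27.7 29.3] 0.0717
```

drive_tool --increments '[[[0, 0, -1, 0], [0, 0, -1.5, 0], [0, 0, -1.5, 0], [0, 0, -0.5, 0.085], [0, 0, 0, 0.085], [0, 0, 0, 0.085], [0.19, 1.5, 0, 0], [0.19, 2.5, 0, 0], [0.19, 2.6, 0, 0], [0.19, 2.6, 0, 0], [0.19, 2.6, 0, 0], [0.19, 2.6, 0, 0]]]' --claw -0.26

```text
t: 22.67
eef_pos: [0.5328, 0.1223, 0.2353]
tcp_rot: [[0.971, -0.24, 0.0], [-0.24, -0.971, -0.0], [0.0, 0.0, -1.0]]
ft_force: [0.8, 0.3, -2.3]
gripper_width: 0.631
finger_force: 10.7
```

drive_tool --increments '[[[0.19, 2.6, 0, 0], [0.19, 2.6, 0, 0], [0.19, 2.6, 0, 0], [0.19, 2.6, 0, 0], [0.19, 2.6, 0, 0], [0.19, 2.6, 0, 0], [0.19, 2.6, 0, 0], [0.19, 2.6, 0, 0], [0.19, 2.6, 0, 0], [0.19, 2.6, 0, 0], [0.19, 2.6, 0, 0], [0.19, 2.6, 0, 0]]]'

```text
t: 23.67
eef_pos: [0.479, -0.1858, 0.2354]
tcp_rot: [[0.971, -0.24, 0.0], [-0.24, -0.971, -0.0], [0.0, 0.0, -1.0]]
ft_force: [-0.0, 0.6, -0.5]
gripper_width: 0.629
finger_force: 10.7
```

drive_tool --increments '[[[0.19, 2.6, 0, 0], [0.19, 2.6, 0, 0], [0.1, 1.5, 0, 0], [0, 0, 0, 0], [0, 0, 0, 0], [0, 0, 0, 0], [0, 0, 0, 0]]]'

```text
t: 24.25
eef_pos: [0.4686, -0.2496, 0.2352]
tcp_rot: [[0.971, -0.24, 0.0], [-0.24, -0.971, 0.0], [0.0, -0.0, -1.0]]
ft_force: [-0.4, 0.2, -1.1]
gripper_width: 0.631
finger_force: 10.7
```

```bash
python3 - <<'E'
from rf import *
s=status.observe(); e=s["eef_pos"]; R=s["tcp_rot"]; print(s["t"],e,R[:,1],s["ft_force"],s["gripper_width"]*85,s["finger_force"])
d=np.array([.4648,-.2733,e[2]])-e; print("shift cm",R.T@d*100,"turn",np.arctan2(-.970,-.242)-np.arctan2(R[1,1],R[0,1]))
for n in ("scene","top"):
    I=eyes.get_image(n); np.savez(n+"9.npz",**I); P=cloud(I)
    q=(P[...,:2]-e[:2])@R[:2,:2]   # tool-frame xy
    for z in np.arange(e[2]-.095,e[2]-.03,.012):
        k=(abs(P[...,2]-z)<.006)&(abs(q[...,0])<.02)&(abs(q[...,1])<.03)
        if k.sum()>3: print(n,round(z-e[2],3),k.sum(),np.round(np.percentile(q[k][:,0]*1e3,[5,50,95]),1),np.round(np.percentile(q[k][:,1]*1e3,[5,50,95]),1))
    m=(abs(P[...,0]-.465)<.08)&(abs(P[...,1]+.273)<.09)&(abs(P[...,2]-.06)<.006)
    print("block",cv2.minAreaRect((P[m][:,:2]*1000).astype(np.float32)))
E
```

```text
24.25 [ 0.46857842 -0.24956434  0.23516146] [-2.40348302e-01 -9.70686686e-01 -2.27203824e-04] [-0.44001064  0.18163061 -1.090353  ] 53.6089946386194 10.715209969348507
shift cm [ 2.03716533e-01  2.39480250e+00 -4.88142519e-04] turn -0.0017687999445463731
scene -0.095 18 [-3.8  0.3  3.1] [-13.4  -9.3  10.9]
scene -0.083 20 [-3.9  2.1  4. ] [-14.  -10.2   6.6]
scene -0.071 22 [-1.8  2.   3.5] [-15.1 -10.4   6.1]
scene -0.059 22 [-4.1  4.3  5.3] [-17.6  -9.4  13.7]
scene -0.047 37 [-4.2  3.8  6.4] [-19.7 -14.6  10.8]
scene -0.035 43 [-3.   3.   5.3] [-19.5  -0.4  11.6]
block ((465.71502685546875, -273.937744140625), (115.20525360107422, 62.16968536376953), 75.57919311523438)
top -0.095 6 [-6.1 -4.1 -0.2] [-12.9 -12.    2.4]
top -0.083 7 [-6.2 -5.9 -1.5] [-13.7 -10.2   1. ]
top -0.047 10 [-8.6 -7.8 -6.5] [-6.5 -1.6  7.6]
block ((464.5256652832031, -273.2731628417969), (111.07398986816406, 60.043087005615234), 76.0870132446289)
```

drive_tool --increments '[[[0.12, 1.2, 0, 0], [0.1, 1.2, 0, 0], [0, 0, 1.5, 0], [0, 0, 1.5, 0], [0, 0, 1.5, 0], [0, 0, 1.5, 0], [0, 0, 0.5, 0], [0, 0, 0, 0], [0, 0, 0, 0], [0, 0, 0, 0]]]'

```text
t: 25.18
eef_pos: [0.4652, -0.2747, 0.1712]
tcp_rot: [[0.97, -0.242, 0.002], [-0.242, -0.97, -0.001], [0.002, 0.001, -1.0]]
ft_force: [0.3, -0.8, -0.8]
gripper_width: 0.629
finger_force: 10.7
```

drive_tool --increments '[[[0, 0, 0.3, 0], [0, 0, 0.3, 0], [0, 0, 0.4, 0], [0, 0, 0.4, 0], [0, 0, 0, 0], [0, 0, 0, 0]]]'

```text
t: 25.68
eef_pos: [0.4646, -0.274, 0.1553]
tcp_rot: [[0.97, -0.242, -0.001], [-0.242, -0.97, 0.001], [-0.001, -0.0, -1.0]]
ft_force: [-0.4, -0.2, -1.7]
gripper_width: 0.633
finger_force: 10.7
```

drive_tool --increments '[[[0, 0, 0.5, 0], [0, 0, 0.5, 0], [0, 0, 0.5, 0], [0, 0, 0.5, 0], [0, 0, 0.5, 0], [0, 0, 0.5, 0], [0, 0, 0, 0], [0, 0, 0, 0], [0, 0, 0, 0]]]'

```text
t: 26.43
eef_pos: [0.4649, -0.2742, 0.1261]
tcp_rot: [[0.97, -0.242, 0.0], [-0.242, -0.97, -0.0], [0.0, 0.0, -1.0]]
ft_force: [-0.0, -0.4, -1.8]
gripper_width: 0.633
finger_force: 10.7
```

drive_tool --increments '[[[0, 0, 0.2, 0], [0, 0, 0.2, 0], [0, 0, 0, 0], [0, 0, 0, 0]]]'

```text
t: 26.77
eef_pos: [0.4648, -0.2741, 0.1217]
tcp_rot: [[0.97, -0.242, -0.0], [-0.242, -0.97, 0.0], [-0.0, -0.0, -1.0]]
ft_force: [0.2, 0.8, -1.9]
gripper_width: 0.632
finger_force: 10.7
```

drive_tool --increments '[[[0, 0, 0.1, 0], [0, 0, 0.1, 0], [0, 0, 0, 0], [0, 0, 0, 0]]]'

```text
t: 27.1
eef_pos: [0.4648, -0.2741, 0.1198]
tcp_rot: [[0.97, -0.242, -0.0], [-0.242, -0.97, 0.0], [-0.0, -0.0, -1.0]]
ft_force: [-0.4, -0.8, -2.9]
gripper_width: 0.634
finger_force: 10.7
```

drive_tool --increments '[[[0, 0, 0.1, 0], [0, 0, 0.1, 0], [0, 0, 0, 0], [0, 0, 0, 0]]]'

```text
t: 27.43
eef_pos: [0.4648, -0.2741, 0.1177]
tcp_rot: [[0.97, -0.242, -0.0], [-0.242, -0.97, 0.0], [-0.0, -0.0, -1.0]]
ft_force: [-0.3, 0.1, -2.4]
gripper_width: 0.627
finger_force: 10.7
```

drive_tool --increments '[[[0, 0, 0.1, 0], [0, 0, 0, 0], [0, 0, 0, 0]]]'

```text
t: 27.68
eef_pos: [0.4651, -0.2743, 0.1174]
tcp_rot: [[0.97, -0.242, 0.001], [-0.242, -0.97, -0.0], [0.001, 0.0, -1.0]]
ft_force: [-0.2, 0.9, 0.9]
gripper_width: 0.627
finger_force: 11.2
```

drive_tool --increments '[[[0, 0, 0.05, 0], [0, 0, 0.05, 0], [0, 0, 0, 0]]]' --claw -0.36

```text
t: 27.93
eef_pos: [0.4649, -0.2742, 0.1159]
tcp_rot: [[0.97, -0.242, 0.0], [-0.242, -0.97, -0.0], [0.0, 0.0, -1.0]]
ft_force: [-0.1, 0.3, -0.6]
gripper_width: 0.684
finger_force: 10.7
```

drive_tool --increments '[[[0, 0, 0.05, 0], [0, 0, 0.05, 0], [0, 0, 0, 0]]]' --claw -0.46

```text
t: 28.18
eef_pos: [0.4646, -0.274, 0.1143]
tcp_rot: [[0.97, -0.242, -0.001], [-0.242, -0.97, 0.001], [-0.001, -0.0, -1.0]]
ft_force: [0.3, -0.5, -2.5]
gripper_width: 0.729
finger_force: 10.2
```

drive_tool --increments '[[[0, 0, 0.05, 0], [0, 0, 0.05, 0], [0, 0, 0, 0]]]' --claw -0.56

```text
t: 28.43
eef_pos: [0.4648, -0.2741, 0.1136]
tcp_rot: [[0.97, -0.242, -0.0], [-0.242, -0.97, 0.0], [-0.0, -0.0, -1.0]]
ft_force: [-0.1, 0.4, -2.0]
gripper_width: 0.78
finger_force: 9.9
```

drive_tool --increments '[[[0, 0, 0, 0], [0, 0, 0, 0], [0, 0, 0, 0], [0, 0, 0, 0], [0, 0, 0, 0]]]' --claw -1

```text
t: 28.85
eef_pos: [0.4649, -0.2742, 0.1141]
tcp_rot: [[0.97, -0.242, 0.0], [-0.242, -0.97, -0.0], [0.0, 0.0, -1.0]]
ft_force: [0.3, 0.5, -1.1]
gripper_width: 1.001
finger_force: 0.0
```

drive_tool --increments '[[[0, 0, -0.5, 0], [0, 0, -1, 0], [0, 0, -1, 0], [0, 0, -1.5, 0], [0, 0, -2, 0], [0, 0, -2, 0], [0, 0, -2, 0], [0, 0, -2, 0], [0, 0, 0, 0], [0, 0, 0, 0]]]'

```text
t: 29.68
eef_pos: [0.4655, -0.2746, 0.2365]
tcp_rot: [[0.97, -0.242, 0.004], [-0.242, -0.97, -0.003], [0.004, 0.002, -1.0]]
ft_force: [0.1, 0.3, -0.8]
gripper_width: 0.99
finger_force: 0.0
```

```bash
python3 - <<'E'
from seat import *
s=status.observe(); print(s["t"],s["eef_pos"],s["ft_force"],s["gripper_width"])
a=np.radians(-14); R=np.array([[np.cos(a),-np.sin(a)],[np.sin(a),np.cos(a)]])
J=[]
for n in ("scene","top"):
    I=eyes.get_image(n); B=dict(np.load(n+"0.npz")); seat(n,I,B); J.append(I["pixels"])
    for nm,X in (("before",B),("now",I)):
        P=cloud(X); q=(P[...,:2]-[.4648,-.2733])@R
        for z0,z1 in ((.066,.085),(.1,.12),(.12,.14),(.14,.157)):
            k=(P[...,2]>z0)&(P[...,2]<z1)&(abs(q[...,0])<.03)&(abs(q[...,1])<.045)
            if k.sum(): print(n,nm,z0,k.sum(),np.round(np.percentile(q[k]*1e3,[3,97],axis=0).T.ravel(),1))
cv2.imwrite("pics/g9.png",np.hstack([cv2.resize(J[0][80:200,200:320],(400,400),interpolation=cv2.INTER_CUBIC),cv2.resize(J[0][260:340,360:440],(400,400),interpolation=cv2.INTER_CUBIC)]))
E
```

```text
29.6833 [ 0.4654754  -0.27456334  0.23649479] [ 0.09149252  0.25380621 -0.81407628] 0.9903965873650504
scene [(-150, 0, None), (-120, 0, None), (-90, 1, 2.0), (-60, 8, 3.1), (-30, 7, 2.6), (0, 10, 4.3), (30, 6, 3.1), (60, 7, 3.2), (90, 7, 2.3), (120, 6, 3.4), (150, 1, 3.0), (180, 0, None)]
scene before 0.066 50 [ -3.4   8.1 -17.3  20.8]
scene before 0.1 76 [ -5.3   8.1 -27.   30.3]
scene before 0.12 68 [ -4.9   8.2 -29.5  32.4]
scene before 0.14 61 [ -5.4   8.1 -31.7  34.5]
scene now 0.066 47 [ -4.    6.  -15.2  19.8]
scene now 0.1 65 [ -6.    6.5 -26.5  29.4]
scene now 0.12 65 [ -5.1   6.3 -29.8  34. ]
scene now 0.14 55 [ -6.1   6.3 -30.9  33.8]
top [(-150, 7, 3.1), (-120, 9, 4.0), (-90, 9, 5.4), (-60, 11, 4.8), (-30, 8, 4.6), (0, 8, 0.2), (30, 5, 5.3), (60, 0, None), (90, 0, None), (120, 0, None), (150, 6, 3.7), (180, 8, 5.8)]
top before 0.066 33 [ -7.    6.  -13.2   7.4]
top before 0.1 64 [ -6.9   6.2 -25.   28.8]
top before 0.12 66 [ -7.1   4.8 -28.4  31.5]
top before 0.14 87 [ -6.4   5.9 -32.2  32.8]
top now 0.066 37 [ -8.7   3.2 -13.3  13.3]
top now 0.1 39 [ -8.4   3.  -25.2  29.3]
top now 0.12 46 [ -7.9   3.1 -26.2  31.7]
top now 0.14 46 [ -8.1   4.1 -29.3  33.3]
```

View pics/g9.png

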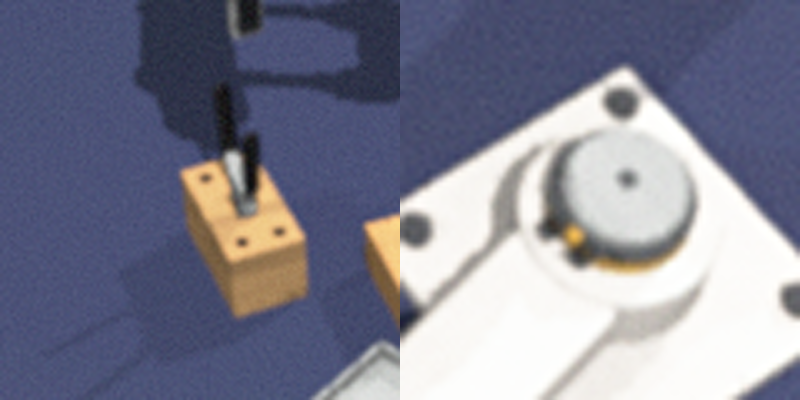

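```bash
python3 -c "
from bench import workorder; print(workorder.job_done())"
```

```text
the job is handed in; nothing more can be done
None
```

The job is handed in; no verdict came back. The last images show the ring flat in the groove and the pliers upright in their slot, let go, at 29.7 s of the 72 s. While closing, the ring tilted with its rear about 4 mm up, then snapped flat when the pliers lifted off.

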